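# Square check of a loaded spring balance

## Task

Check whether the spring balance's scale column stays square to its base plate under load: first stand the brass check weight centred in the ring mark on the pan and let go of it, so that the pan carries it. Then pick up the blue square and press it into the corner between base plate and column, its foot flat on the plate and its upright blade flat against the middle of the column's front face, and finish while still gripping it and pressing it both down and against the column. Leave the weight on the pan, and do not disturb the flask or the petri dish.

Things in the scene. Friction and masses are not known exactly. Their poses are not given: they have to be found in the camera images.
- check_weight: brass check weight, loose, upright on the worktop at the start, about 0.3 kg: round body 40 mm across, 31 mm high, neck 16 mm across, round grip knob 24 mm across from 44 to 64 mm height. Origin: centre of its underside, z up. Weight and square may stand on either side (left or right) of the balance
- square: blue square, loose, about 0.3 kg, stands on its foot. Origin: heel = bottom edge of the outer corner, mid thickness; x out of the blade's contact face, z up. Foot x -100..0 mm, 30 mm wide, 16 mm high. Upright blade x -44..0, 12 mm thick (y), top at z 112; grip across its thickness (x -24, z 75). Face x=0 goes against the column, underside z=0 on the plate
- plate: grey base plate of the balance, fixed, rigid, 150 (x) x 260 (y) x 14 mm on 6 mm feet. Origin: centre of its underside, 6 mm above the worktop; its top is 14 mm above this origin, 20 mm above the worktop. At its +y end a black guide (42 mm across, 25 mm high) stands under the pan
- column: aluminium scale column, fixed, rigid, 25 (x) x 40 (y) x 105 mm high, on the plate's -y end. Origin: bottom middle of its front face at the plate's top, i.e. the corner for the square; x points from the front face into the column (away from the robot), z up; front face y -20..20, z 0..105 mm. The square is in place when its origin and axes coincide with these
- pan_centre (a point): centre of the top of the round steel pan (84 mm across, 4 mm thick) with a black ring mark 52 mm across; moves with the pan; 65 mm above the worktop when unloaded; 130 mm to the +y side of the column's middle and 30 mm in front (-x) of its front face. A thin red pointer, without resistance, runs from pan to column
- pan (a joint): how far the sprung pan has sunk, m: 0 unloaded, stop at 0.018; it moves straight down, without tilting; spring about 250 N/m, so the check weight sinks it by 8 to 12 mm
- flask: conical glass flask with cotton plug, bystander, 61 mm across and 111 mm high, loose, behind the balance to the right; origin centre of underside
- dish: whitish petri dish, bystander, 105 mm across and 29 mm high, loose, behind the balance to the left; origin centre of underside
Mind the look-alikes: they are no part of the job. Of the things that look like the check_weight, the larger one is meant.

How it is judged:
By the outcome, as a careful person would: the job done as asked, in the order asked, and still so for the second after the job is handed in, while the arm keeps its last pose, push and grip.
It also fails if it takes over 61 s, if anything falls off the work surface, if the arm or the gripper's body presses on something with over 40 N, if the wrist force passes 120 N, or if a joint passes its speed limit or range.

## Robot

A 6-joint arm with a two-finger parallel gripper is mounted at the origin on a cart in front of the work surface, level with it; the furniture and walls round the work are solid. World frame = base frame: x ahead of the robot, y to its left, z up, the work surface at z = 0. Lengths are in mm, angles in rad, forces in N, time in s.
With the tool pointing down it reaches from about 275 to 1000 mm from the base axis. Payload 8.4 kg.
Tool frame: the origin (TCP) lies between the finger pads; the fingertips stand r.nose_length ahead of it and the grasp point (between the pads) lies 8 mm behind it (r.nose_length is the distance from the TCP to the fingertips, in mm); y points along the fingers, x is the direction in which the jaws open and shut, and the axes are right-handed (so a half turn about y gives the same grasp; the last joint's range is limited). The gripper opens to 85 mm and grips with 20 to 120 N. Pads are 22 mm wide; open, the fingers measure 114 mm over their backs; the gripper's body (76 mm by 85 mm) begins 54 mm behind the grasp point. The pads swing forward as they close: fully open they stand 13 mm farther back than shut.
Start: joints at [1.325, 0.353, 1.633, -0, 1.155, -0.002], TCP at [150.868, 606.52, 242.281] pointing down, gripper open.
Joint ranges: [-2.63, 2.63], [-0.92, 2.1], [0.06, 2.66], [-1.3, 4.44], [0, 2.69], [-3.02, 3.02]. Speed limits (rad/s): [2.22, 2.22, 2.79, 3.14, 3.14, 3.14].

## Interface

Orientations are given as [roll, pitch, yaw] about the fixed x, y, z axes, in that order (R = Rz(yaw) Ry(pitch) Rx(roll)).
In Python, from rig import r, cams, order gives the robot as it stands. The module is installed in compiled form; this text tells all that it offers.
- The arm moves only by the shell command python3 -m crank 'ROWS' [FORCE]. ROWS is JSON, a list of rows, each a list of 7 numbers: the turn, a rotation vector about the tool's x, y, z in degrees, then the shift along the tool's x, y, z in cm, then the opening, from -1 (shut) to 1 (fully open). A call has exactly 10 rows; each row shifts and turns the pose as measured when the row begins, along the tool's axes as they then stand; what a row does not reach is not made up. A row lasts 1/12 s, in which the tool goes at most 41.7 mm and 7.16 degrees, less where a joint would pass 70% of its speed; a pose out of reach is approached as far as the arm can. A call with a gripper value outside its range is refused whole. The fingers move at their own pace and stop on an object; FORCE is the grip in N (left out, the last holds). Time passes only in rows, so rows that do not move let the fingers close, or fill a call up. It gives the time, the measured TCP pose, the force and the opening at its end, in the units of the state.
- r.sense(): the state, without advancing time (a new reading comes with each control period).
- cams.grab_frame(name): name is "scene" or "top" or "wrist"; returns the picture (420x560x3 uint8, blue, green, red); there is no depth.
- cams.camera_info(name): a dict with "intrinsics" (3x3 intrinsics, pixels), "view" (4x4, takes a point from world to camera coordinates); the wrist camera has in their place "hand_eye" (4x4, takes a point from camera to tool coordinates, whose origin is the TCP and whose axes are the tool frame's). Camera axes: x right, y up, looking along -z (the intrinsics and any distortion apply to the point x, -y, -z); pixel columns grow to the right and rows downward; lengths in mm; the calibration is good to about 2 mm. A picture is of the moment at which its call begins: read the wrist's pose just before it. camera_info takes no time and is no camera call.
- order.sign_off(): hands the job in, once; it reports no verdict.
The state is a dict: "clock": time; "qpos": joint angles; "qvel": joint speeds; "joint_efforts": joint torques, N m; "eef_pos": TCP position; "tcp_rot": TCP orientation; "contact_force": force on the tool from outside, world axes, zero at the start; "wrist_torque": the same for the moment, N m; "opening": opening from 0.0 (shut) to 1.0 (fully open).
Only numpy, scipy, OpenCV 4.12 (cv2) and the standard library are available. Lean on these libraries where they do the work, as an engineer would, in place of code of your own. Each camera call takes 0.05 s, during which the arm holds its last target.

## Working session

There is one attempt and no reset: what is moved stays moved. The work goes in short steps, Python scripts to look and compute and a shell command to move; the robot and the scene stay as the last step left them, time stands still between calls to the robot, and variables do not carry over. Pictures are saved under pics/ and viewed, and the job is handed in when it is done.

```bash
mkdir -p pics; python3 - <<'E'
from rig import r,cams,order
import cv2,numpy as np
s=r.sense();print(s, r.nose_length)
for n in["scene","top","wrist"]:
    i=cams.camera_info(n);print(n,{k:np.round(v,3).tolist() if not isinstance(v,str) else v for k,v in i.items()})
    cv2.imwrite(f"pics/{n}0.png",cams.grab_frame(n))
E
```

```text
{'clock': 0.0, 'qpos': array([ 1.32460584e+00,  3.53658164e-01,  1.63413839e+00, -2.04600763e-05,
        1.15521117e+00, -2.39568738e-03]), 'qvel': array([-2.08620054e-03,  8.58515844e-04, -7.64584662e-04,  3.73789115e-04,
        4.64249427e-05, -7.91424491e-04]), 'joint_efforts': array([-6.19599123e-04, -6.05277872e+01, -3.42035437e+01,  1.75778939e-05,
        9.92881571e-03,  1.71470475e-05]), 'eef_pos': array([150.75627353, 606.06370763, 241.55360267]), 'tcp_rot': array([-1.57081164e+00,  1.41510938e-03,  1.32700979e+00]), 'contact_force': array([-1.00398569, -0.5908436 , -0.01131771]), 'wrist_torque': array([-0.02523717,  0.01780336, -0.01606841]), 'opening': 1.0017914933270293} 11.0
scene {'intrinsics': [[494.31, 0.0, 280.475], [0.0, 494.31, 199.405], [0.0, 0.0, 1.0]], 'view': [[-0.879, -0.476, 0.019, 503.137], [0.203, -0.339, 0.919, -186.271], [-0.431, 0.811, 0.394, -904.936], [0.0, 0.0, 0.0, 1.0]]}
top {'intrinsics': [[444.834, 0.0, 279.484], [0.0, 444.834, 207.802], [0.0, 0.0, 1.0]], 'view': [[-0.258, -0.966, 0.005, 178.738], [0.874, -0.231, 0.428, -523.072], [-0.412, 0.115, 0.904, -826.894], [0.0, 0.0, 0.0, 1.0]]}
wrist {'intrinsics': [[327.066, 0.0, 276.476], [0.0, 327.066, 207.609], [0.0, 0.0, 1.0]], 'hand_eye': [[1.0, -0.001, -0.001, 0.363], [-0.0, 0.313, -0.95, -130.939], [0.001, 0.95, 0.313, 79.573], [0.0, 0.0, 0.0, 1.0]]}
```

View pics/scene0.png

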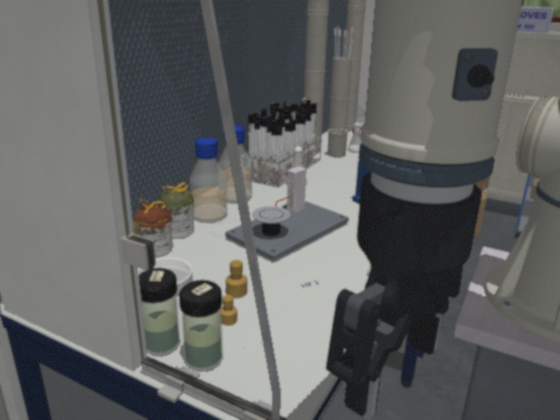

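View pics/top0.png

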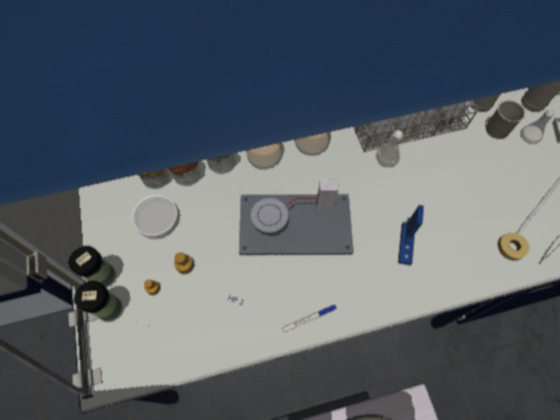

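View pics/wrist0.png

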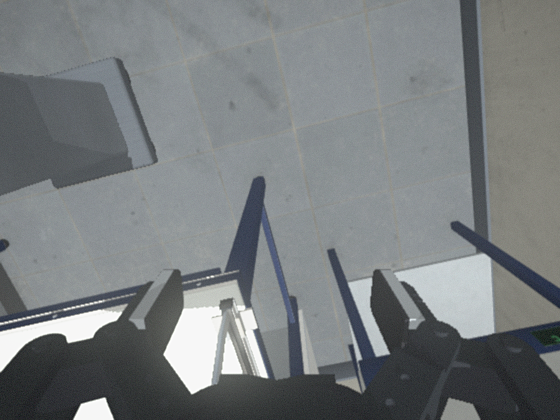

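Scene: balance at centre, the larger brass weight at top-pixel (183,262) with a smaller one at (151,287), and the square at (410,235). The flask is at (389,153) and the dish at (155,216). Next I measure them.

```bash
cat > h.py <<'E'
from rig import r,cams,order
import cv2,numpy as np
from scipy.spatial.transform import Rotation as Rn
D=np.diag([1.,-1,-1])
def tcp():
    s=r.sense();T=np.eye(4);T[:3,:3]=Rn.from_euler('xyz',s['tcp_rot']).as_matrix();T[:3,3]=s['eef_pos'];return T
def cam(n,T=None):
    i=cams.camera_info(n);K=np.array(i['intrinsics'])
    V=np.array(i['view']) if 'view' in i else np.linalg.inv((tcp() if T is None else T)@np.array(i['hand_eye']))
    return K,V
def ray(c,u,v):
    K,V=c;d=D@np.linalg.inv(K)@[u,v,1];R=V[:3,:3];return -R.T@V[:3,3],R.T@d
def onz(c,u,v,z):
    o,d=ray(c,u,v);return o+d*(z-o[2])/d[2]
def proj(c,p):
    K,V=c;q=K@D@(V[:3,:3]@np.array(p,float)+V[:3,3]);return q[:2]/q[2]
def tri(a,b):
    A=0;B=0
    for o,d in(a,b):
        d=d/np.linalg.norm(d);P=np.eye(3)-np.outer(d,d);A=A+P;B=B+P@o
    return np.linalg.solve(A,B)
E
python3 - <<'E'
from h import *
im=cv2.imread('pics/top0.png');c=cam('top')
for k,n in(((60,200,240,340),'a'),((220,160,380,270),'b'),((370,120,470,280),'c')):
    x0,y0,x1,y1=k;f=min(800/(x1-x0),600/(y1-y0));f=int(f)
    cv2.imwrite(f'pics/top0{n}.png',cv2.resize(im[y0:y1,x0:x1],None,fx=f,fy=f,interpolation=cv2.INTER_CUBIC));print(n,f,x0,y0)
for n,u,v,z in(('w',183,262,32),('small',151,287,20),('pan',269.5,215,65),('sq',406,242,16),('dish',155,216,20),('flask',389,153,20)):print(n,onz(c,u,v,z).round())
for u,v in((240,195),(351,195),(353,254),(240,254)):print('plate',onz(c,u,v,20).round(1))
print('cams',[ray(cam(n),0,0)[0].round() for n in('top','scene')])
E
```

```text
a 4 60 200
b 5 220 160
c 3 370 120
w [517. 267.  32.]
small [483. 346.  20.]
pan [564.  58.  65.]
sq [ 440. -233.   16.]
dish [650. 313.  20.]
flask [ 673. -280.   20.]
plate [652.8 108.6  20. ]
plate [ 584.7 -148.7   20. ]
plate [ 442.  -104.6   20. ]
plate [507.3 141.6  20. ]
cams [array([162., 147., 970.]), array([ 90., 911., 519.])]
```

```bash
ls pics
```

```text
scene0.png
top0.png
top0a.png
top0b.png
top0c.png
wrist0.png
```

View pics/top0b.png

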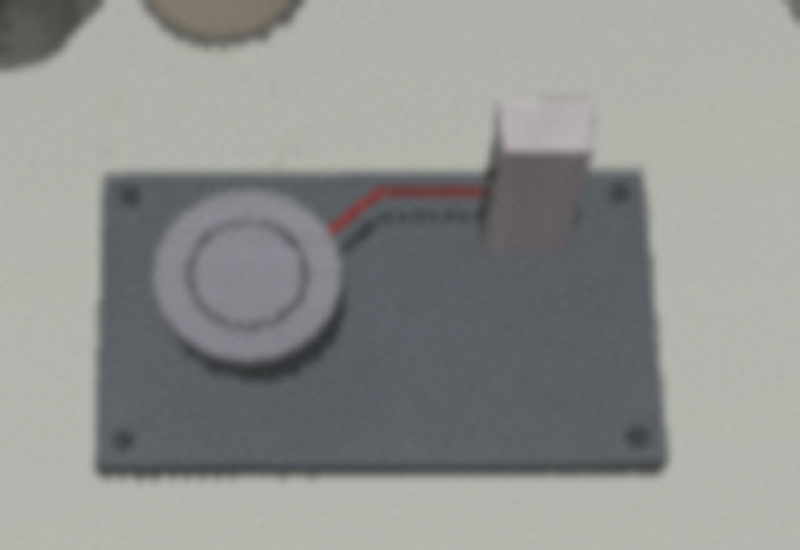

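View pics/top0c.png

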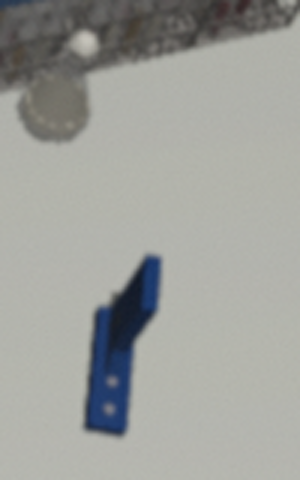

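View pics/top0a.png

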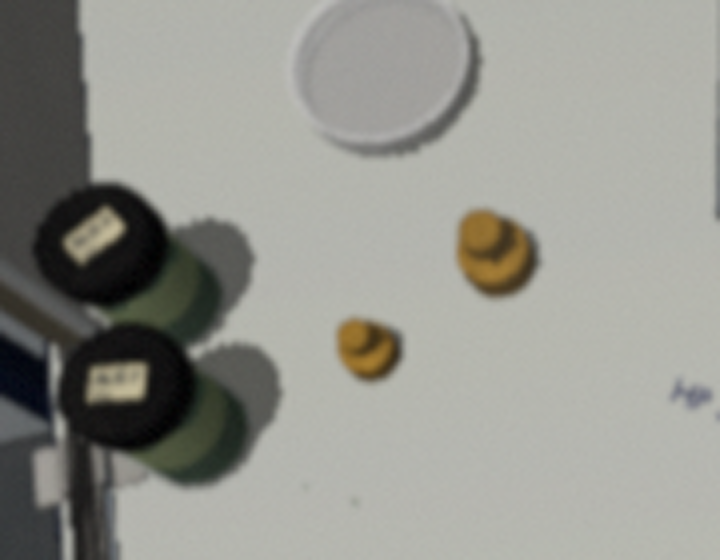

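```bash
python3 - <<'E'
from h import *
c=cam('top');s=cam('scene')
P=lambda u,v,z,f=1,x=0,y=0:onz(c,u/f+x,v/f+y,z).round(1)
b=(5,220,160)
print('corner',[P(u,v,20,*b) for u,v in((106,175),(640,172),(664,463),(98,463))])
print('col',P(487,250,20,*b),P(570,250,20,*b),P(503,150,125,*b),P(586,152,125,*b))
print('pan',P(248,273,65,*b), P(248,276,65,*b))
print('knob',P(485,232,64,4,60,200),'body low',P(497,262,15,4,60,200))
q=(3,370,120)
print('sq foot end',P(86,428,16,*q),P(125,432,16,*q),P(97,308,16,*q),'holes',P(111,381,16,*q),P(109,408,16,*q),'blade top',P(158,258,112,*q),P(146,256,112,*q),P(158,282,112,*q))
print('nadir',proj(c,(162,147,0)))
print('bench',P(85,180,0),P(90,385,0),P(82,405,0),P(440,330,0),P(560,290,0))
print('strut scene',onz(s,275,410,0).round(),'top',P(90,390,0))
# strut triangulation: scene pixels along, plane x? 
for z in(0,200,400,600,800,1000):print(z,onz(s,275-z*0,410,z).round(), proj(s,(230,440,z)).round(),proj(c,(230,440,z)).round())
print(P(40,250,0),P(0,150,0),P(330,115,0))
E
```

```text
corner [array([652. , 105.8,  20. ]), array([ 588.1, -142.3,   20. ]), array([ 445.3, -105.3,   20. ]), array([510.8, 141.7,  20. ])]
col [567.4 -59.1  20. ] [557.3 -97.   20. ] [566.1 -56.9 125. ] [556.1 -91.  125. ]
pan [564.7  57.3  65. ] [563.2  57.7  65. ]
knob [514.7 265.2  64. ] body low [514.6 268.   15. ]
sq foot end [ 397.4 -198.2   16. ] [ 387.  -225.3   16. ] [ 486.9 -242.7   16. ] holes [ 427.5 -230.4   16. ] [ 407.7 -220.8   16. ] blade top [ 479.4 -260.2  112. ] [ 483.1 -252.5  112. ] [ 461.9 -252.8  112. ]
nadir [276.89590022 418.61593271]
bench [802.  470.1   0. ] [319.3 497.1   0. ] [285.8 515.5   0. ] [ 237.5 -234.     0. ] [ 249.4 -528.3    0. ]
strut scene [324. 474.   0.] top [309.8 497.9   0. ]
0 [324. 474.   0.] [350. 420.] [123. 424.]
200 [234. 643. 200.] [363. 291.] [ 83. 426.]
400 [143. 811. 400.] [380. 120.] [ 14. 428.]
600 [ 53. 979. 600.] [ 404. -117.] [-130.  434.]
800 [ -37. 1148.  800.] [ 439. -466.] [-626.  452.]
1000 [-127. 1316. 1000.] [  496. -1034.] [4380.  268.]
[642.1 584.3   0. ] [946.4 673.3   0. ] [ 836.2 -178.6    0. ]
```

```bash
python3 - <<'E'
from h import *
c=cam('top');s=cam('scene')
im=cv2.imread('pics/top0.png')
cv2.imwrite('pics/tl.png',cv2.resize(im[190:420,0:130],None,fx=2.6*2,fy=2.6,interpolation=cv2.INTER_CUBIC) if 0 else cv2.resize(im[190:420,0:140],None,fx=2.6,fy=2.6,interpolation=cv2.INTER_CUBIC))
def plane(c,a,b):
    o,d=ray(c,*a);_,e=ray(c,*b);n=np.cross(d,e);return n/np.linalg.norm(n),o
def line(p,q):
    d=np.cross(p[0],q[0]);A=np.array([p[0],q[0],[0,0,1]])
    return [np.linalg.solve(A,[p[0]@p[1],q[0]@q[1],z]).round() for z in(0,300,600)]
print(line(plane(s,(207,0),(275,410)),plane(c,(0,340),(90,390))))
print(line(plane(s,(207,0),(275,410)),plane(c,(0,235),(40,265))))
E
```

```text
[array([308., 496.,   0.]), array([357., 499., 300.]), array([406., 503., 600.])]
[array([385., 391.,   0.]), array([423., 410., 300.]), array([460., 429., 600.])]
```

View pics/tl.png

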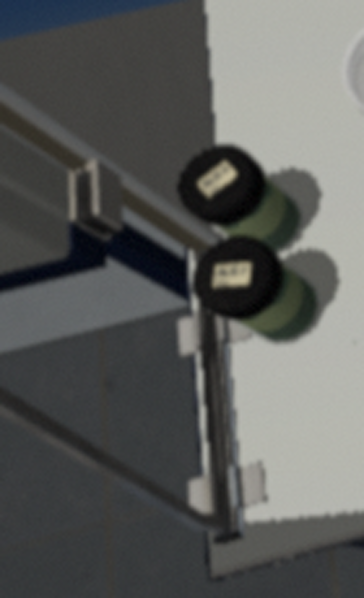

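The left glass panel's front edge runs near x≈308–350, y≈498. I'll pass in front of it first.

```bash
python3 -m crank '[[0,0,0,-3.4,0.3,-0.8,0.2],[0,0,0,-3.4,0.3,-0.8,0.2],[0,0,0,-3.4,0.3,-0.8,0.2],[0,0,0,-3.4,0.3,-0.8,0.2],[0,0,0,-3.4,0.3,-0.8,0.2],[0,0,0,-3.4,0.3,-0.8,0.2],[0,0,0,-3.4,0.3,-0.8,0.2],[0,0,0,-3.4,0.3,-0.8,0.2],[0,0,0,-1,0,-3.4,0.2],[0,0,0,-0.5,0,-3.5,0.2]]'
```

```text
clock: 0.98
eef_pos: [205.0, 283.0, 211.9]
tcp_rot: [-1.568, 0.004, 1.335]
contact_force: [0.4, 1.5, 0.9]
opening: 0.6
```

```bash
python3 -m crank '[[0,0,0,0.7,0.9,-3.8,0.2],[0,0,0,0.7,0.9,-3.8,0.2],[0,0,0,0.7,0.9,-3.8,0.2],[0,0,0,0.7,0.9,-3.8,0.2],[0,0,0,0.7,0.9,-3.8,0.2],[0,0,0,0.7,0.9,-3.8,0.2],[0,0,0,0.7,0.9,-3.8,0.2],[0,0,0,0.7,0.9,-3.4,0.2],[0,0,0,0,0,0,0.2],[0,0,0,0,0,0,0.2]]'
python3 - <<'E'
from h import *
T=tcp();im=cams.grab_frame('wrist');np.save('T1.npy',T);cv2.imwrite('pics/w1.png',im);c=cam('wrist',T)
print(proj(c,(514.7,265.5,64)),proj(c,(514.7,265.5,0)),T[:3,3])
E
```

```text
clock: 1.82
eef_pos: [528.7, 258.2, 134.4]
tcp_rot: [-1.571, 0.0, 1.331]
contact_force: [-0.4, 0.2, 0.5]
opening: 0.601
[281.51619914 204.42643339] [280.3839443  181.06895324] [528.74169429 258.22991077 134.44363039]
```

View pics/w1.png

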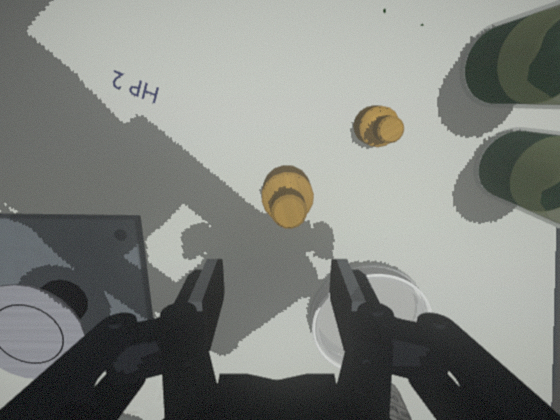

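The wrist view shows the larger weight's knob centred at about (289,209), between the fingers and ahead of them in the image. The petri dish is behind the right finger.

```bash
python3 - <<'E'
from h import *
im=cv2.imread('pics/w1.png');T=np.load('T1.npy');c=cam('wrist',T)
h=cv2.cvtColor(im,cv2.COLOR_BGR2HSV);m=cv2.inRange(h,(10,120,60),(30,255,255));m[:,340:]=0
n,l,st,ce=cv2.connectedComponentsWithStats(m);print([(st[i].tolist()) for i in range(1,n) if st[i][4]>50])
ys,xs=np.nonzero(m)
# silhouettes: bottom of knob blob
b=im[150:240,240:340];cv2.imwrite('pics/w1k.png',cv2.resize(b,None,fx=6,fy=6,interpolation=cv2.INTER_CUBIC))
for u,v,z in((289,210,64),(289,209,54),(287.5,185,16)):print(onz(c,u,v,z).round(1))
p=onz(c,289,210,64);R=T[:3,:3];print(R.T@(p-T[:3,3]))
E
```

```text
[[263, 173, 50, 55, 1326]]
[519.6 269.3  64. ]
[522.2 269.1  54. ]
[515.3 270.9  16. ]
[ 8.62369138 70.44293121 11.56080345]
```

View pics/w1k.png

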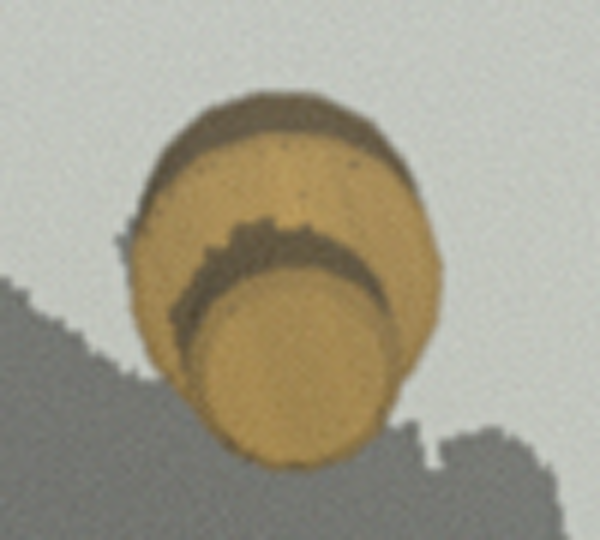

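```bash
python3 -m crank '[[0,0,0,0.25,0.8,0.43,0.2],[0,0,0,0.25,0.8,0.43,0.2],[0,0,0,0.25,0.8,0.43,0.2],[0,0,0,0,1.3,0,0.2],[0,0,0,0,1.3,0,0.2],[0,0,0,0,1.3,0,0.2],[0,0,0,0,1.2,0,0.2],[0,0,0,0,0.9,0,0.2],[0,0,0,0,0,0,0.2],[0,0,0,0,0,0,0.2]]' 40
python3 - <<'E'
from h import *
T=tcp();im=cams.grab_frame('wrist');np.save('T2.npy',T);cv2.imwrite('pics/w2.png',im);c=cam('wrist',T)
print(proj(c,(518,268.5,64)),T[:3,3])
E
```

```text
clock: 2.7
eef_pos: [504.5, 273.6, 45.2]
tcp_rot: [-1.568, 0.001, 1.34]
contact_force: [-0.7, -0.2, 0.9]
opening: 0.604
[270.86788    337.60632197] [504.48393315 273.56496614  45.23845664]
```

View pics/w2.png

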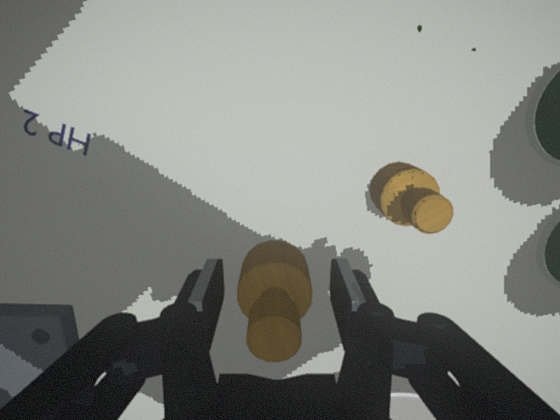

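```bash
python3 -m crank '[[0,0,0,-0.05,-0.1,-0.5,0.2],[0,0,0,-0.05,-0.1,-0.5,0.2],[0,0,0,0,-0.1,-0.4,0.2],[0,0,0,0,0,0,0.2],[0,0,0,0,0,0,0.2],[0,0,0,0,0,0,0.2],[0,0,0,0,0,0,0.2],[0,0,0,0,0,0,0.2],[0,0,0,0,0,0,0.2],[0,0,0,0,0,0,0.2]]' 40
python3 - <<'E'
from h import *
T=tcp();im=cams.grab_frame('wrist');np.save('T2.npy',T);cv2.imwrite('pics/w3.png',im[200:420]);c=cam('wrist',T)
print(proj(c,(518,268.5,64)),T[:3,3],r.sense()['qvel'].round(3))
E
```

```text
clock: 3.58
eef_pos: [521.5, 269.6, 52.0]
tcp_rot: [-1.572, -0.002, 1.339]
contact_force: [-0.3, 0.4, -0.1]
opening: 0.595
[270.91135606 292.18402022] [521.45787818 269.63673539  52.01539908] [ 0.     0.     0.001  0.002 -0.001  0.   ]
```

View pics/w3.png

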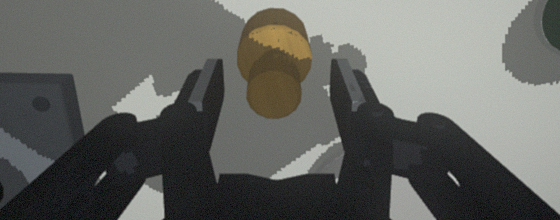

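```bash
python3 -m crank '[[0,0,0,-0.05,0.3,0.25,0.2],[0,0,0,0,0,0,0.2],[0,0,0,0,0,0,0.2],[0,0,0,0,0,0,-1],[0,0,0,0,0,0,-1],[0,0,0,0,0,0,-1],[0,0,0,0,0,0,-1],[0,0,0,0,0,0,-1],[0,0,0,0,0,0,-1],[0,0,0,0,0,0,-1]]' 60
python3 - <<'E'
from h import *
T=tcp();im=cams.grab_frame('wrist');np.save('T2.npy',T);cv2.imwrite('pics/w4.png',im[200:420]);c=cam('wrist',T)
print(proj(c,(518,268.5,64)),T[:3,3],r.sense()['contact_force'].round(3))
E
```

```text
clock: 4.47
eef_pos: [518.1, 269.6, 48.5]
tcp_rot: [-1.572, -0.002, 1.339]
contact_force: [-0.1, -0.7, -0.3]
opening: 0.259
[272.71747754 303.94160026] [518.05583088 269.63002341  48.48159883] [ 0.052 -0.03   0.343]
```

View pics/w4.png

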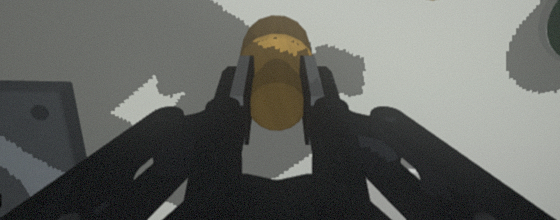

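The weight is gripped (opening about 22 mm, TCP on the knob axis). Now I lift it and go near the pan to measure.

```bash
python3 -m crank '[[0,0,0,0,-2,0,-1],[0,0,0,0,-2.5,0,-1],[0,0,0,0,-2.5,0,-1],[0,0,0,-1.5,-2,-1,-1],[0,0,0,-2,0,-1.8,-1],[0,0,0,-2,0,-1.8,-1],[0,0,0,-2,0,-1.5,-1],[0,0,0,-1.5,0,-1,-1],[0,0,0,0,0,0,-1],[0,0,0,0,0,0,-1]]' 60
python3 - <<'E'
from h import *
T=tcp();im=cams.grab_frame('wrist');np.save('T3.npy',T);cv2.imwrite('pics/w5.png',im);c=cam('wrist',T)
print(proj(c,(565,57,65)),T[:3,3],r.sense()['contact_force'].round(3),r.sense()['opening'])
E
```

```text
clock: 5.35
eef_pos: [565.9, 161.2, 139.8]
tcp_rot: [-1.568, 0.002, 1.342]
contact_force: [-0.9, -0.2, -2.9]
opening: 0.258
[129.84041061 254.88548329] [565.87242855 161.20955463 139.81325528] [ 0.588 -0.026 -1.814] 0.26216795343390953
```

View pics/w5.png

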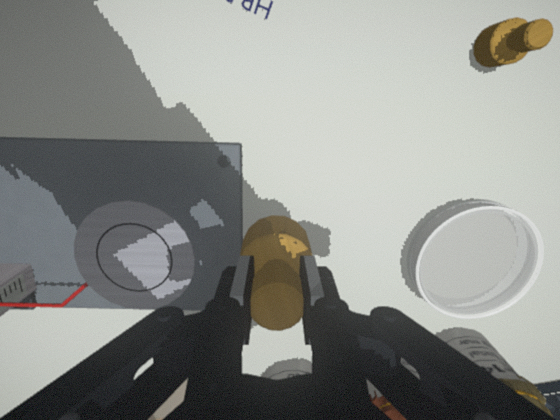

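The ring mark on the pan is centred at about (134,256.5), and the weight hangs upright in the jaws.

```bash
python3 - <<'E'
from h import *
T=np.load('T3.npy');c=cam('wrist',T);im=cv2.imread('pics/w5.png')
g=cv2.cvtColor(im,cv2.COLOR_BGR2GRAY)
cv2.imwrite('pics/w5p.png',cv2.resize(im[190:320,60:210],None,fx=4.5,fy=4.5,interpolation=cv2.INTER_CUBIC))
p=onz(c,134,256.5,65);print(p.round(1))
t=(T[:3,:3].T@(p-T[:3,3])).round(1);print(t)
# project predicted ring
pts=[proj(c,p+[26*np.cos(a),26*np.sin(a),0]) for a in np.arange(0,6.28,.2)];print(np.min(pts,0),np.max(pts,0))
pts=[proj(c,p+[42*np.cos(a),42*np.sin(a),0]) for a in np.arange(0,6.28,.2)];print(np.min(pts,0),np.max(pts,0))
E
```

```text
[566.8  59.4  65. ]
[-98.8  74.9 -24.3]
[ 96.32927331 221.66632643] [171.42989735 289.02765449]
[ 72.96161116 198.93660455] [194.28469485 307.96375613]
```

View pics/w5p.png

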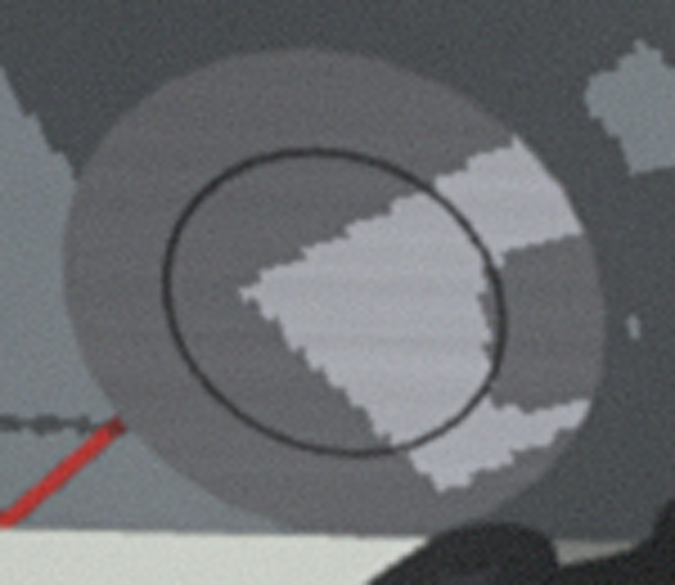

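```bash
python3 -m crank '[[0,0,0,-1.5,0,-0.4,-1],[0,0,0,-2.2,0,-0.6,-1],[0,0,0,-2.2,0,-0.6,-1],[0,0,0,-2,0,-0.5,-1],[0,0,0,-1.2,0,-0.3,-1],[0,0,0,-0.4,0,0,-1],[0,0,0,0,0,0,-1],[0,0,0,0,0,0,-1],[0,0,0,0,0,0,-1],[0,0,0,0,0,0,-1]]' 60
python3 - <<'E'
from h import *
T=tcp();im=cams.grab_frame('wrist');np.save('T4.npy',T);cv2.imwrite('pics/w6.png',im);c=cam('wrist',T)
p=np.array([567.5,59,65.])
pts=[proj(c,p+[26*np.cos(a),26*np.sin(a),0]) for a in np.arange(0,6.28,.2)];print(np.min(pts,0),np.max(pts,0))
d=p-T[:3,3];print(T[:3,3],r.sense()['contact_force'].round(3),(T[:3,:3].T@d).round(1))
E
```

```text
clock: 6.23
eef_pos: [564.7, 69.2, 137.8]
tcp_rot: [-1.563, 0.001, 1.35]
contact_force: [-0.9, 0.3, -3.3]
opening: 0.258
[223.29982032 195.82005142] [300.56525195 267.44924726]
[564.6694803   69.21616634 137.83643642] [ 0.164 -0.029 -2.647] [-9.3 72.8 -5.5]
```

View pics/w6.png

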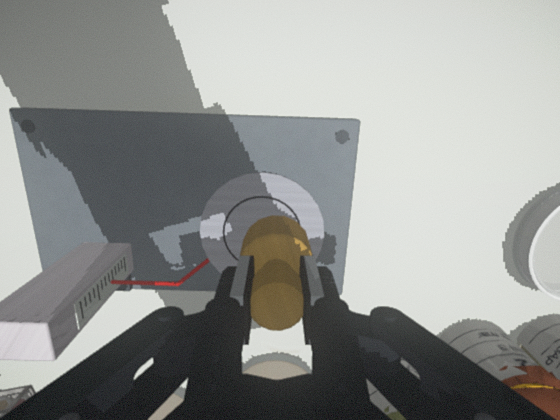

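```bash
python3 -m crank '[[-0.45,0,0,-0.4,0,-0.25,-1],[0,0,0,-0.4,0,-0.25,-1],[0,0,0,0,0.6,0,-1],[0,0,0,0,0.7,0,-1],[0,0,0,0,0.4,0,-1],[0,0,0,0,0,0,-1],[0,0,0,0,0,0,-1],[0,0,0,0,0,0,-1],[0,0,0,0,0,0,-1],[0,0,0,0,0,0,-1]]' 60
python3 - <<'E'
from h import *
T=tcp();im=cams.grab_frame('wrist');cv2.imwrite('pics/w7.png',im);c=cam('wrist',T)
p=np.array([567.5,59,65.])
pts=[proj(c,p+[26*np.cos(a),26*np.sin(a),0]) for a in np.arange(0,6.28,.2)];print(np.min(pts,0),np.max(pts,0))
d=p-T[:3,3];print(T[:3,3],r.sense()['contact_force'].round(3),(T[:3,:3].T@d).round(1))
E
```

```text
clock: 7.12
eef_pos: [567.9, 60.8, 118.2]
tcp_rot: [-1.571, 0.001, 1.352]
contact_force: [0.6, -0.3, -3.7]
opening: 0.26
[230.15377191 196.14036036] [315.29616877 274.51790943]
[567.90790388  60.82618579 118.20614291] [ 0.014 -0.103 -2.286] [-1.8 53.2  0. ]
```

View pics/w7.png

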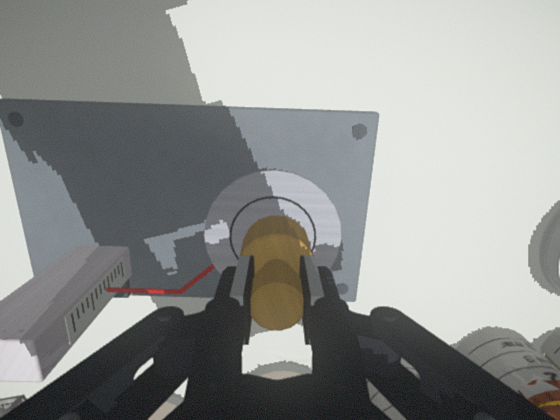

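```bash
python3 -m crank '[[0,0,0,-0.15,0,0,-1],[0,0,0,0,0.3,0,-1],[0,0,0,0,0.4,0,-1],[0,0,0,0,0.4,0,-1],[0,0,0,0,0.2,0,-1],[0,0,0,0,0,0,-1],[0,0,0,0,0,0,-1],[0,0,0,0,0,0,-1],[0,0,0,0,0,0,-1],[0,0,0,0,0,0,-1]]' 60
python3 - <<'E'
from h import *
T=tcp();im=cams.grab_frame('wrist');cv2.imwrite('pics/w8.png',im);c=cam('wrist',T)
print(T[:3,3],r.sense()['contact_force'].round(3),r.sense()['tcp_rot'])
E
```

```text
clock: 8.0
eef_pos: [568.5, 59.4, 105.1]
tcp_rot: [-1.573, 0.0, 1.352]
contact_force: [-0.3, -0.2, -0.7]
opening: 0.258
[568.54438871  59.35128831 105.08654842] [-0.762  0.38  -0.451] [-1.57329555e+00  4.04490639e-05  1.35152949e+00]
```

View pics/w8.png

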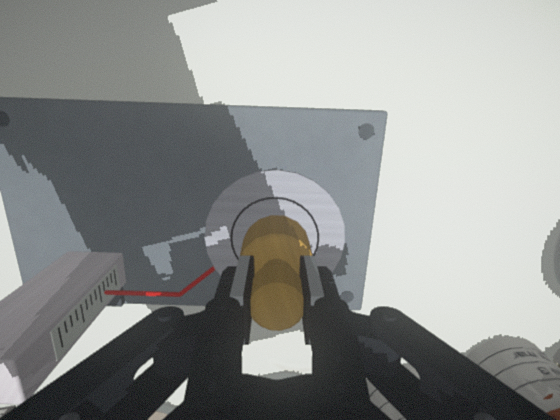

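```bash
python3 -m crank '[[0,0,0,0,0,0,0.1],[0,0,0,0,0,0,0.1],[0,0,0,0,0,0,0.1],[0,0,0,0,0,0,0.1],[0,0,0,0,-0.5,0,0.1],[0,0,0,0,-1.5,0,0.1],[0,0,0,0,-2.5,0,0.1],[0,0,0,0,-2.5,0,0.1],[0,0,0,0,-0.5,0,0.1],[0,0,0,0,0,0,0.1]]' 60
python3 - <<'E'
from h import *
T=tcp();im=cams.grab_frame('wrist');cv2.imwrite('pics/w9.png',im);np.save('T9.npy',T)
im=cams.grab_frame('top');cv2.imwrite('pics/top9.png',im)
print(T[:3,3],r.sense()['contact_force'].round(3),r.sense()['tcp_rot'])
E
```

```text
clock: 8.88
eef_pos: [568.2, 59.4, 184.0]
tcp_rot: [-1.573, 0.0, 1.352]
contact_force: [0.1, 0.3, -0.2]
opening: 0.551
[568.15553854  59.37654697 183.98366612] [ 0.539  0.216 -0.726] [-1.57129541e+00  7.04123804e-04  1.35158129e+00]
```

View pics/w9.png

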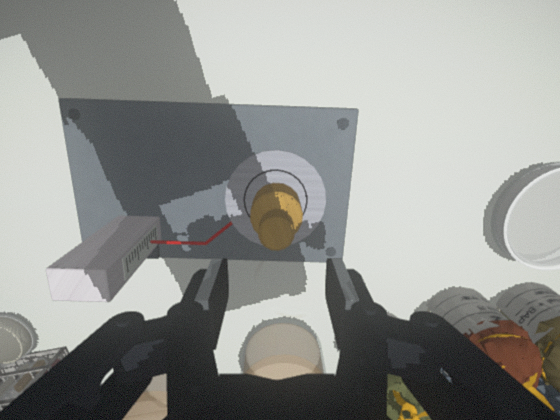

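View pics/top9.png

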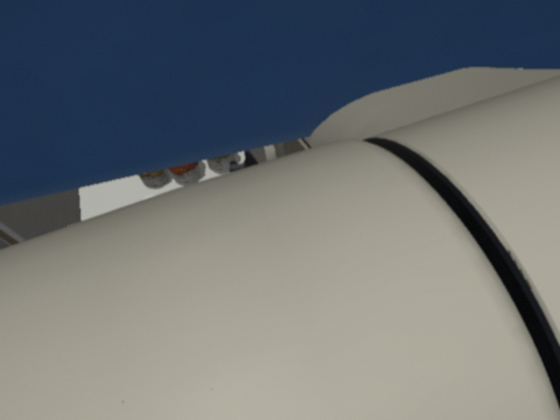

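The weight stands in the ring at about (276,215) in the wrist view, and the column foot shows at about (130,217). I'll zoom in to check the centring and measure the column.

```bash
python3 - <<'E'
from h import *
im=cv2.imread('pics/w9.png')
cv2.imwrite('pics/w9c.png',cv2.resize(im[190:310,40:180],None,fx=5,fy=5,interpolation=cv2.INTER_CUBIC))
cv2.imwrite('pics/w9w.png',cv2.resize(im[140:260,215:335],None,fx=5,fy=5,interpolation=cv2.INTER_CUBIC))
E
```

```text
(no output)
```

View pics/w9c.png

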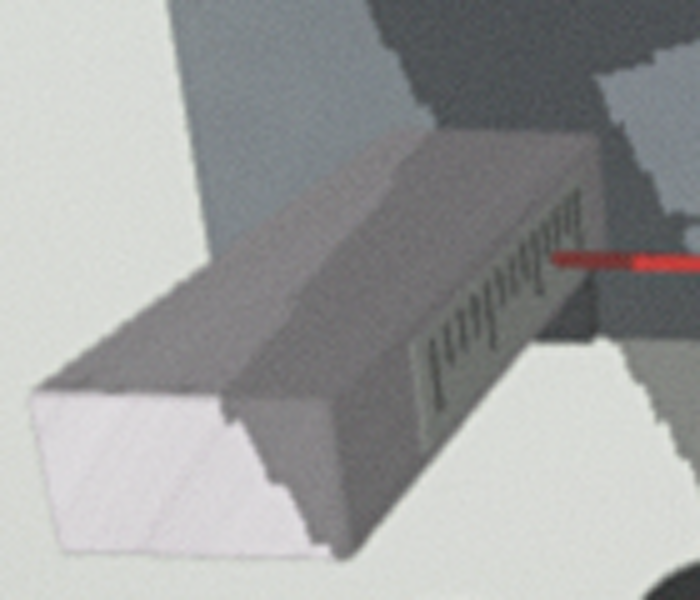

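View pics/w9w.png

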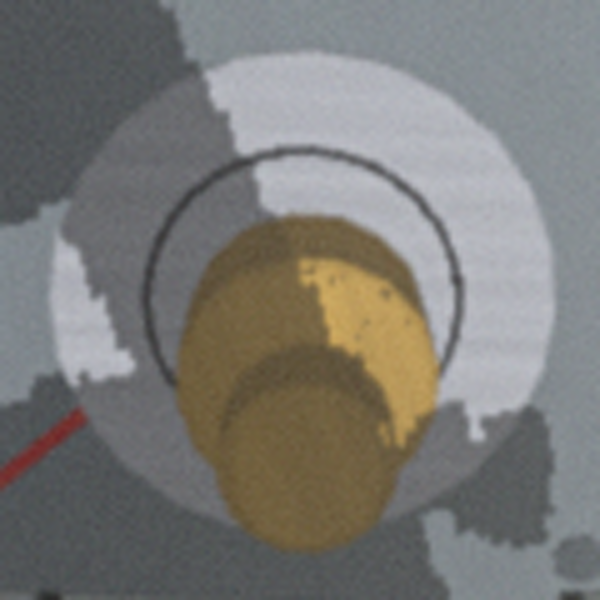

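```bash
python3 - <<'E'
from h import *
T=np.load('T9.npy');c=cam('wrist',T);g=lambda x,y:(215+x/5,140+y/5)
zp=54
ring=[(303,148),(147,290),(460,290),(190,190),(415,190),(158,340),(452,340),(230,158),(378,160)]
R=np.array([onz(c,*g(*q),zp)[:2] for q in ring])
from scipy.optimize import least_squares as LS
fit=lambda P,rad:LS(lambda q:np.hypot(*(P-q).T)-rad,P.mean(0)+[5,0])
f=fit(R,26);print('ring',f.x.round(1),f.fun.round(1))
pan=[(310,52),(553,300),(50,300),(130,130),(490,130)]
f=fit(np.array([onz(c,*g(*q),zp)[:2] for q in pan]),42);print('pan',f.x.round(1),f.fun.round(1))
base=[(308,215),(215,262),(400,260),(250,230),(365,230)]
f=fit(np.array([onz(c,*g(*q),zp)[:2] for q in base]),20);print('base',f.x.round(1),f.fun.round(1))
rim=[(300,258),(440,370),(178,370)]
f=fit(np.array([onz(c,*g(*q),zp+31)[:2] for q in rim]),20);print('rim',f.x.round(1),f.fun.round(1))
print('knob',onz(c,*g(305,460),zp+64))
k=lambda x,y:(40+x/5,190+y/5)
for n,q,z in(('base+y',(600,135),20),('top+y',(335,400),125),('top-y',(32,395),125),('topback-y',(63,552),125),('topback+y',(345,560),125)):print(n,onz(c,*k(*q),z).round(1))
E
```

```text
ring [567.7  59.3] [-0.7  0.1  0.   0.1 -0.2 -0.4 -0.   0.5  0.3]
pan [569.4  59. ] [ 0.5 -0.5  0.4 -1.   0.3]
base [573.8  58.7] [ 0.2 -0.3 -0.3  0.1  0. ]
rim [572.4  59.2] [ 0.1 -0.3 -0.3]
knob [570.29889273  59.05652943 118.        ]
base+y [570.9 -55.1  20. ]
top+y [569.7 -53.8 125. ]
top-y [560.4 -92.1 125. ]
topback-y [583.4 -98.3 125. ]
topback+y [592.9 -61.6 125. ]
```

In the same plane the weight's foot sits about 5 mm behind the ring centre (base fit x=573.8, ring x=567.7). That is too near the ring line, so I'll re-grip it and shift it forward.

```bash
python3 -m crank '[[0,0,0,0,1.5,0,0.1],[0,0,0,0,2.2,0,0.1],[0,0,0,0,2.2,0,0.1],[0,0,0,0,1.2,0,0.1],[0,0,0,0,0.5,0,0.1],[0,0,0,0,0,0,0.1],[0,0,0,0,0,0,0.1],[0,0,0,0,0,0,0.1],[0,0,0,0,0,0,0.1],[0,0,0,0,0,0,0.1]]' 60
python3 - <<'E'
from h import *
T=tcp();im=cams.grab_frame('wrist');cv2.imwrite('pics/w10.png',im[150:]);np.save('T10.npy',T)
print(T[:3,3],r.sense()['contact_force'].round(3),r.sense()['tcp_rot'])
E
```

```text
clock: 9.82
eef_pos: [564.5, 59.0, 98.5]
tcp_rot: [-1.565, 0.003, 1.352]
contact_force: [0.2, -0.4, -0.1]
opening: 0.55
[564.46721867  58.97179745  98.53018583] [ 0.118  0.67  -0.252] [-1.56511309  0.00273872  1.35154365]
```

View pics/w10.png

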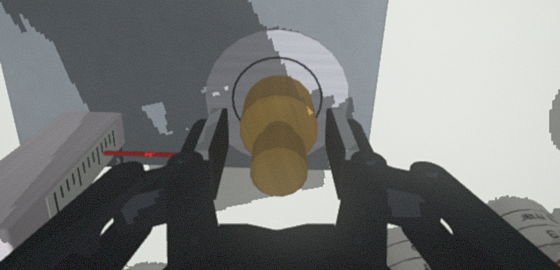

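```bash
python3 -m crank '[[-0.33,0,0,0,-0.35,-0.5,0.1],[0,0,0,0,0,-0.2,0.1],[0,0,0,0,0,0,0.1],[0,0,0,0,0,0,-1],[0,0,0,0,0,0,-1],[0,0,0,0,0,0,-1],[0,0,0,0,0,0,-1],[0,0,0,0,0,0,-1],[0,0,0,0,0,0,-1],[0,0,0,0,0,0,-1]]' 60
```

```text
clock: 10.7
eef_pos: [573.8, 57.5, 104.7]
tcp_rot: [-1.576, 0.001, 1.352]
contact_force: [0.5, -0.4, 1.5]
opening: 0.262
```

```bash
python3 -m crank '[[0.3,0,0,0,-0.8,0,-1],[0,0,0,0,-1,0,-1],[0,0,0,0,-0.7,0.2,-1],[0,0,0,0.1,0,0.2,-1],[0,0,0,0,0,0,-1],[0,0,0,0,0,0,-1],[0,0,0,0,0,0,-1],[0,0,0,0,0,0,-1],[0,0,0,0,0,0,-1],[0,0,0,0,0,0,-1]]' 60
python3 - <<'E'
from h import *
T=tcp();im=cams.grab_frame('wrist');cv2.imwrite('pics/w11.png',cv2.resize(im[150:350,170:380],None,fx=3.8,fy=3,interpolation=cv2.INTER_CUBIC));np.save('T11.npy',T)
print(T[:3,3],r.sense()['contact_force'].round(3),r.sense()['tcp_rot'])
E
```

```text
clock: 11.53
eef_pos: [568.1, 59.4, 131.6]
tcp_rot: [-1.567, 0.002, 1.352]
contact_force: [0.2, -0.4, -2.4]
opening: 0.258
[568.12654773  59.42563197 131.56643032] [ 0.951 -0.502 -3.02 ] [-1.56700943  0.00230771  1.35165697]
```

View pics/w11.png

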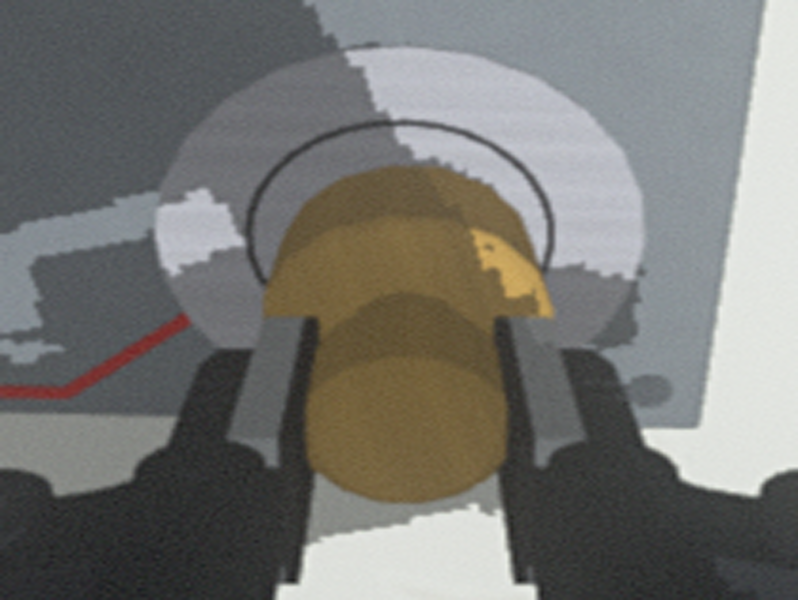

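```bash
python3 - <<'E'
from h import *
from scipy.optimize import least_squares as LS
T=np.load('T11.npy');c=cam('wrist',T);g=lambda x,y:(170+x/3.8,150+y/3)
fit=lambda P,rad:LS(lambda q:np.hypot(*(P-q).T)-rad,P.mean(0)+[5,0])
def F(n,pts,z,rad):
    f=fit(np.array([onz(c,*g(*q),z)[:2] for q in pts]),rad);print(n,f.x.round(1),f.fun.round(1));return f.x
F('ring',[(400,122),(247,230),(553,230),(300,160),(505,160)],65,26)
F('pan',[(400,45),(157,220),(642,220),(250,88),(560,95)],65,42)
for b in(78,81,84):
  F('base',[(405,165),(320,210),(350,185),(470,180)],b,20)
  F('rim',[(402,214),(330,232),(470,230)],b+31,20)
E
```

```text
ring [569.2  58.9] [ 1.   0.4  0.1 -0.9 -0.5]
pan [568.7  58.7] [ 0.7 -0.5 -0.5 -0.4 -0.4]
base [569.   62.2] [ 0.9 -0.5 -0.  -0.7]
rim [566.9  59.9] [ 0.5 -0.3 -0.3]
base [568.1  62.4] [ 1.  -0.5  0.  -0.7]
rim [565.8  60.1] [ 0.5 -0.3 -0.3]
base [567.2  62.7] [ 1.  -0.5  0.  -0.8]
rim [564.8  60.4] [ 0.5 -0.3 -0.3]
```

```bash
python3 -m crank '[[-0.2,0,0,-0.1,0.4,-0.05,-1],[0,0,0,0,0.4,0,-1],[0,0,0,0,0.4,0,-1],[0,0,0,0,0.4,-0.05,-1],[0,0,0,0,0.4,0,-1],[0,0,0,0,0.3,0,-1],[0,0,0,0,0,0,-1],[0,0,0,0,0,0,-1],[0,0,0,0,0,0,-1],[0,0,0,0,0,0,-1]]' 60
```

```text
clock: 12.42
eef_pos: [569.1, 58.0, 105.6]
tcp_rot: [-1.57, 0.002, 1.352]
contact_force: [-0.7, 0.2, -0.1]
opening: 0.256
```

Now I release, lift and recheck.

```bash
python3 -m crank '[[0,0,0,0,0,0,0.1],[0,0,0,0,0,0,0.1],[0,0,0,0,0,0,0.1],[0,0,0,0,0,0,0.1],[0,0,0,0,-0.5,0,0.1],[0,0,0,0,-1.5,0,0.1],[0,0,0,0,-2.5,0,0.1],[0,0,0,0,-2.5,0,0.1],[0,0,0,0,-0.5,0,0.1],[0,0,0,0,0,0,0.1]]' 60
python3 - <<'E'
from h import *
T=tcp();im=cams.grab_frame('wrist');cv2.imwrite('pics/w12.png',cv2.resize(im[140:260,215:335],None,fx=5,fy=5,interpolation=cv2.INTER_CUBIC));np.save('T12.npy',T)
print(T[:3,3],r.sense()['contact_force'].round(3),r.sense()['tcp_rot'])
E
```

```text
clock: 13.25
eef_pos: [569.1, 58.2, 185.1]
tcp_rot: [-1.57, 0.002, 1.352]
contact_force: [-0.9, -0.5, -0.5]
opening: 0.55
[569.11510426  58.17615901 185.10157738] [-0.02  -0.025 -0.01 ] [-1.57066752  0.00240167  1.35158558]
```

View pics/w12.png

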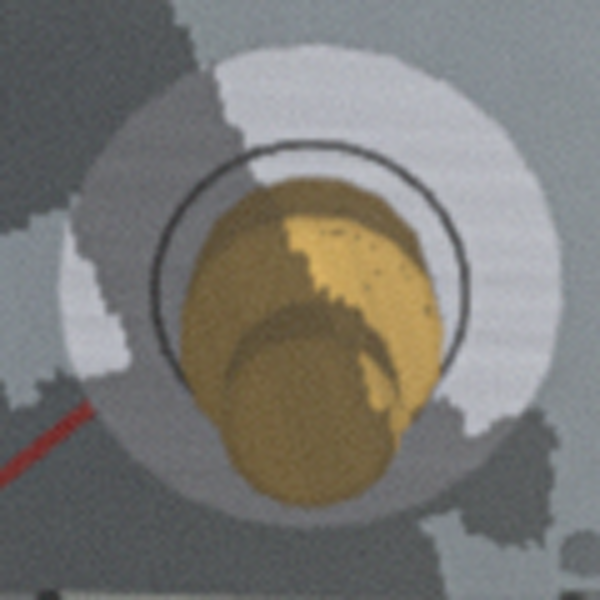

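The weight is now centred: front gap about 6 mm, side margins even, wrist force near zero. Next is the square.

```bash
python3 -m crank '[[0,1.5,0,-2.5,-0.2,0,0.1],[0,1.5,0,-3.7,-0.2,0,0.1],[0,1.5,0,-3.7,0,0,0.1],[0,1.5,0,-3.7,0,0,0.1],[0,1.5,0,-3.7,0,0,0.1],[0,1.5,0,-3.7,0,0,0.1],[0,1.5,0,-3.7,0,0,0.1],[0,1.5,0,-3.5,0,0,0.1],[0,1.5,0,-2,0,0,0.1],[0,0,0,0,0,0,0.1]]' 60
python3 - <<'E'
from h import *
T=tcp();im=cams.grab_frame('wrist');cv2.imwrite('pics/w13.png',im);np.save('T13.npy',T);c=cam('wrist',T)
print(T[:3,3],r.sense()['contact_force'].round(3),r.sense()['tcp_rot'])
print(proj(c,(481.7,-256.2,112)))
E
```

```text
clock: 14.13
eef_pos: [465.6, -236.4, 179.4]
tcp_rot: [-1.562, 0.003, 1.111]
contact_force: [0.1, -0.2, -0.9]
opening: 0.551
[ 465.58407238 -236.39632093  179.44518329] [1.22  0.884 0.668] [-1.5615584   0.00258183  1.11166742]
[260.11111149 261.33460164]
```

View pics/w13.png

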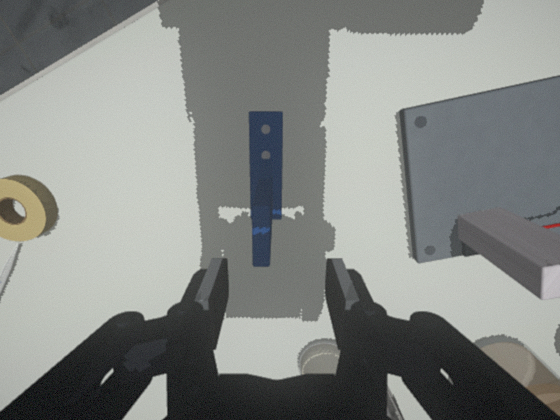

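```bash
python3 - <<'E'
from h import *
T=np.load('T13.npy');c=cam('wrist',T);im=cv2.imread('pics/w13.png')
cv2.imwrite('pics/w13s.png',cv2.resize(im[100:280,210:330],None,fx=4,fy=3.3,interpolation=cv2.INTER_CUBIC))
a=onz(c,265.5,129,16);b=onz(c,265.5,155,16);e=onz(c,261.5,266,112);f=onz(c,266,112,16)
print(a,b,e,f,np.arctan2(*(b-a)[1::-1]),np.arctan2(*(e-f)[1::-1]))
g=e-24*np.array([np.cos(-.457),np.sin(-.457),0]);g[2]=75
print('grip',g,'tool',T[:3,:3].T@(g-T[:3,3]))
E
```

```text
[ 410.54649485 -219.72458986   16.        ] [ 430.9137286  -230.05940627   16.        ] [ 485.23381681 -256.95708165  112.        ] [ 397.93361156 -212.83877706   16.        ] -0.4695688888831587 -0.4679288988721571
grip [ 463.69668943 -246.36689072   75.        ] tool [ -9.44894837 104.44690927  -3.65120615]
```

View pics/w13s.png

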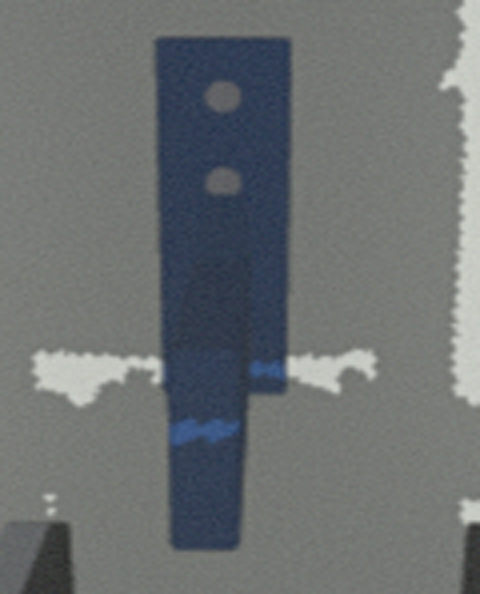

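```bash
python3 -m crank '[[-0.5,0.3,0,-0.5,0.5,-0.15,0.1],[0,0,0,-0.4,1,-0.15,0.1],[0,0,0,0,1.3,0,0.1],[0,0,0,0,1.3,0,0.1],[0,0,0,0,1,0,0.1],[0,0,0,0,0.5,0,0.1],[0,0,0,0,0,0,0.1],[0,0,0,0,0,0,0.1],[0,0,0,0,0,0,0.1],[0,0,0,0,0,0,0.1]]' 60
python3 - <<'E'
from h import *
T=tcp();im=cams.grab_frame('wrist');cv2.imwrite('pics/w14.png',im);np.save('T14.npy',T);c=cam('wrist',T)
print(T[:3,3],r.sense()['contact_force'].round(3),r.sense()['tcp_rot'])
print(proj(c,(485.2,-257,112)))
E
```

```text
clock: 15.02
eef_pos: [465.6, -239.5, 114.8]
tcp_rot: [-1.567, 0.001, 1.115]
contact_force: [-0.1, 0.7, 0.5]
opening: 0.548
[ 465.62656991 -239.50298574  114.77024557] [-0.277  0.273 -0.386] [-1.56716730e+00  1.11371140e-03  1.11500775e+00]
[260.68002981 326.05231973]
```

View pics/w14.png

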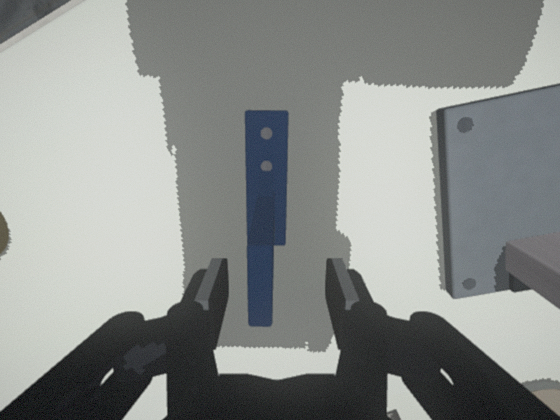

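```bash
python3 -m crank '[[-0.2,0.5,0,-0.4,0.3,-0.1,0.1],[0,0,0,-0.3,0.8,-0.1,0.1],[0,0,0,0,1,0,0.1],[0,0,0,0,1,0,0.1],[0,0,0,0,1,0,0.1],[0,0,0,0,0.4,0,0.1],[0,0,0,0,0,0,0.1],[0,0,0,0,0,0,0.1],[0,0,0,0,0,0,0.1],[0,0,0,0,0,0,0.1]]' 60
python3 - <<'E'
from h import *
T=tcp();im=cams.grab_frame('wrist');cv2.imwrite('pics/w15.png',im);np.save('T15.npy',T);c=cam('wrist',T)
print(T[:3,3],r.sense()['contact_force'].round(3),r.sense()['tcp_rot'])
print(proj(c,(485.2,-257,112)),T[:3,:3].T@([463.7,-246.4,67]-T[:3,3]))
E
```

```text
clock: 15.9
eef_pos: [464.3, -248.1, 65.2]
tcp_rot: [-1.572, 0.001, 1.105]
contact_force: [-0.4, -0.3, -0.4]
opening: 0.547
[ 464.28556117 -248.08408519   65.22460113] [-0.112  0.062 -0.149] [-1.57204659e+00  1.18463334e-03  1.10469406e+00]
[278.77302725 414.68523771] [ 1.23912839 -1.77812624  1.27823858]
```

View pics/w15.png

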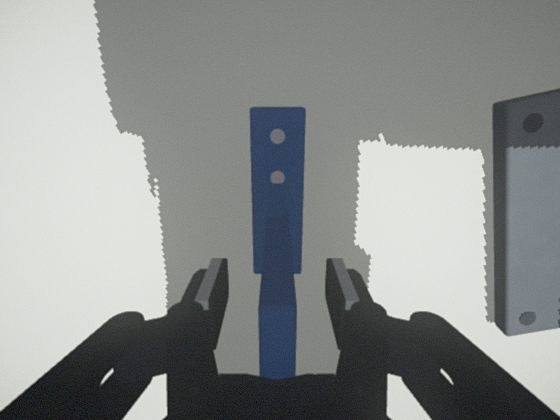

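The blade lies centred between the pads at u≈278, so I close.

```bash
python3 -m crank '[[0,0,0,0,0,0,-1],[0,0,0,0,0,0,-1],[0,0,0,0,0,0,-1],[0,0,0,0,0,0,-1],[0,0,0,0,0,0,-1],[0,0,0,0,0,0,-1],[0,0,0,0,0,0,-1],[0,0,0,0,0,0,-1],[0,0,0,0,0,0,-1],[0,0,0,0,0,0,-1]]' 90
python3 - <<'E'
from h import *
T=tcp();im=cams.grab_frame('wrist');cv2.imwrite('pics/w16.png',im);np.save('T16.npy',T)
print(T[:3,3],r.sense()['contact_force'].round(3),r.sense()['tcp_rot'],r.sense()['opening'])
E
```

```text
clock: 16.78
eef_pos: [465.0, -248.2, 66.5]
tcp_rot: [-1.574, 0.001, 1.105]
contact_force: [-0.8, 0.7, -2.1]
opening: 0.13
[ 464.99719908 -248.23988662   66.45683992] [ 0.077 -0.412 -0.226] [-1.57402605e+00  1.13135456e-03  1.10480050e+00] 0.12955517258837695
```

View pics/w16.png

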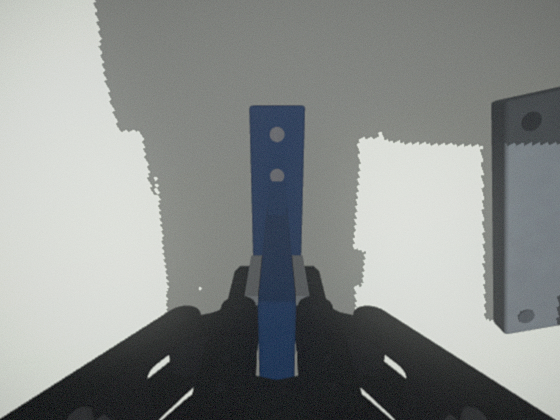

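```bash
python3 -m crank '[[0,0,0,0,-1,0,-1],[0,0,0,0,-2,0,-1],[0,0,0,0,-2,0,-1],[0,-2,0,2,-0.3,0.2,-1],[0,-2,0,3.2,0,0.3,-1],[0,-2,0,3.3,0,0.3,-1],[0,-2,0,3.3,0,0.3,-1],[0,-2,0,3.3,0,0.3,-1],[0,-1.8,0,2,0,0.2,-1],[0,0,0,0,0,0,-1]]' 90
python3 - <<'E'
from h import *
T=tcp();im=cams.grab_frame('wrist');cv2.imwrite('pics/w17.png',im);np.save('T17.npy',T)
print(T[:3,3],r.sense()['contact_force'].round(3),r.sense()['tcp_rot'],r.sense()['opening'])
E
```

```text
clock: 17.67
eef_pos: [514.5, -78.3, 127.2]
tcp_rot: [-1.576, 0.001, 1.315]
contact_force: [-0.7, 0.3, -1.8]
opening: 0.13
[514.48731555 -78.30890328 127.23835397] [ 0.786  0.715 -1.868] [-1.57599086  0.00163881  1.31408894] 0.12887702254686825
```

View pics/w17.png

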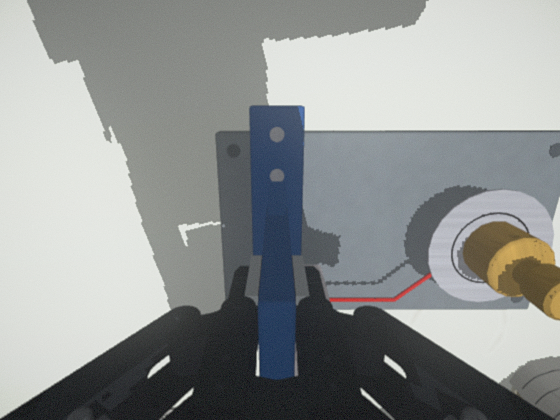

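```bash
python3 - <<'E'
from h import *
T=np.load('T17.npy');c=cam('wrist',T);im=cv2.imread('pics/w17.png')
cv2.imwrite('pics/w17a.png',cv2.resize(im[110:320,200:560],None,fx=2.2,fy=2.2,interpolation=cv2.INTER_CUBIC))
g=cv2.cvtColor(im,cv2.COLOR_BGR2GRAY).astype(int)
pts=[]
for u in list(range(320,550,5)):
    col=g[115:150,u];k=np.argmax(-np.diff(col));pts.append((u,115+k+.5))
pts=np.array(pts);p=np.polyfit(*pts.T,1);print(p,np.abs(np.polyval(p,pts[:,0])-pts[:,1]).max())
a=onz(c,320,np.polyval(p,320),20);b=onz(c,545,np.polyval(p,545),20);print('yaw from edge',np.arctan2(-(b-a)[0],(b-a)[1]))
# -y edge
pts=[]
for v in range(145,220,5):
    row=g[v,205:245];k=np.argmax(np.abs(np.diff(row)));pts.append((205+k+.5,v))
print(pts)
E
```

```text
[-5.03237743e-03  1.31937373e+02] 0.5250693802034903
yaw from edge -0.24989049854834525
[(np.float64(215.5), 145), (np.float64(215.5), 150), (np.float64(215.5), 155), (np.float64(216.5), 160), (np.float64(216.5), 165), (np.float64(216.5), 170), (np.float64(217.5), 175), (np.float64(217.5), 180), (np.float64(217.5), 185), (np.float64(217.5), 190), (np.float64(218.5), 195), (np.float64(218.5), 200), (np.float64(218.5), 205), (np.float64(219.5), 210), (np.float64(219.5), 215)]
```

View pics/w17a.png

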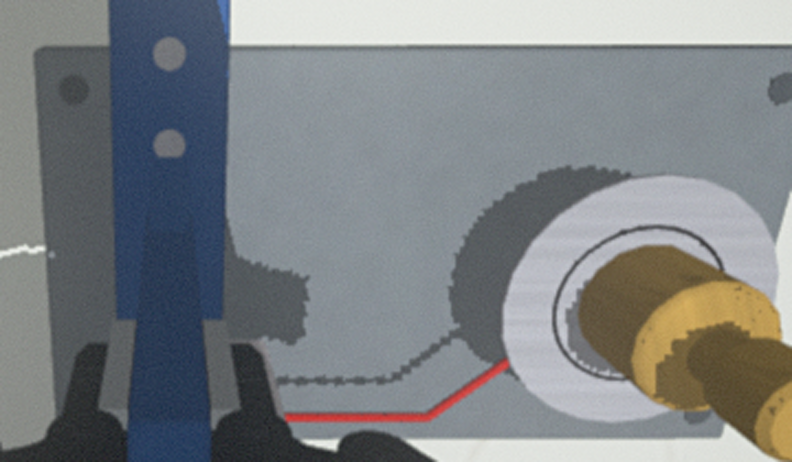

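```bash
python3 - <<'E'
from h import *
T=np.load('T17.npy');c=cam('wrist',T)
x=np.array([np.cos(-.25),np.sin(-.25),0]);y=np.array([-x[1],x[0],0])
k=onz(c,215.5,131,20);C1=k+107.5*x+58*y
ring=onz(c,200+638/2.2,110+303/2.2,54);C2=ring+30*x-130*y
print('corner',k.round(1),C1.round(1),'ring',ring.round(1),C2.round(1))
C=np.array([565,-74.3,20])
for C in(C,C1,C2):
  t=C-22*x;t[2]=86.5;print(((T[:3,:3].T)@(t-T[:3,3])).round(1))
# actual foot position in tool
e=onz(c,277,106,127.2-66.5+16);print('footend tool',(T[:3,:3].T@(e-T[:3,3])).round(1))
E
```

```text
corner [ 447.6 -105.3   20. ] [566.1 -75.7  20. ] ring [567.9  59.3  54. ] [564.8 -74.   54. ]
[ 16.6  40.9 -25.7]
[ 15.5  40.9 -27. ]
[ 16.8  40.8 -25.4]
footend tool [ 0.7 50.1 76.5]
```

```bash
python3 -m crank '[[0.3,-0.4,0,0.5,0.3,-0.2,-1],[0,0,0,0.5,0.6,-0.5,-1],[0,0,0,0.4,0.8,-0.4,-1],[0,0,0,0,0.8,0,-1],[0,0,0,0,0.5,0,-1],[0,0,0,0,0,0,-1],[0,0,0,0,0,0,-1],[0,0,0,0,0,0,-1],[0,0,0,0,0,0,-1],[0,0,0,0,0,0,-1]]' 90
python3 - <<'E'
from h import *
T=tcp();im=cams.grab_frame('wrist');cv2.imwrite('pics/w18.png',im);np.save('T18.npy',T);cv2.imwrite('pics/s18.png',cv2.resize(cams.grab_frame('scene')[120:300,200:440],None,fx=3.3,fy=3.3,interpolation=cv2.INTER_CUBIC))
x=np.array([np.cos(-.25),np.sin(-.25),0]);t=np.array([565,-74.3,20])-22*x;t[2]=86.5
print(T[:3,3],r.sense()['contact_force'].round(3),r.sense()['tcp_rot'],T[:3,:3].T@(t-T[:3,3]))
E
```

```text
clock: 18.55
eef_pos: [528.3, -72.0, 93.3]
tcp_rot: [-1.567, 0.003, 1.316]
contact_force: [0.4, -0.2, -2.1]
opening: 0.126
[528.31065079 -71.9882742   93.31571603] [ 0.46  -0.567 -3.153] [-1.56775715  0.0030323   1.31570245] [  6.9314482    6.74722934 -14.10764655]
```

View pics/w18.png

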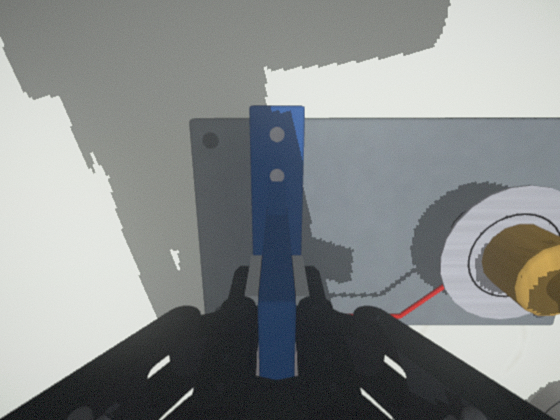

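View pics/s18.png

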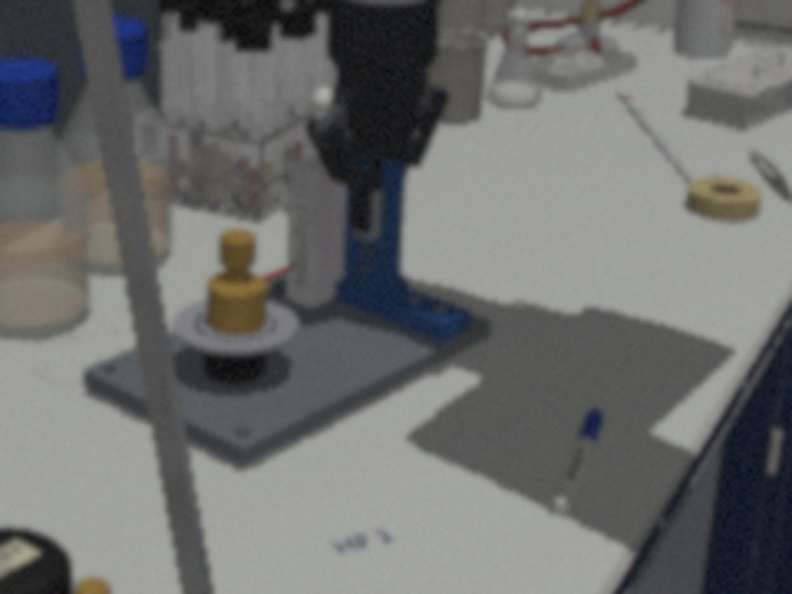

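```bash
python3 -m crank '[[-0.3,-0.3,0,0.3,0,0,-1],[0,0,0,0.3,0,0,-1],[0,0,0,0,0.1,-0.1,-1],[0,0,0,0,0.1,-0.1,-1],[0,0,0,0,0.1,0,-1],[0,0,0,0,0,0,-1],[0,0,0,0,0,0,-1],[0,0,0,0,0,0,-1],[0,0,0,0,0,0,-1],[0,0,0,0,0,0,-1]]' 90
python3 - <<'E'
from h import *
T=tcp()
x=np.array([np.cos(-.25),np.sin(-.25),0]);t=np.array([565,-74.3,20])-22*x;t[2]=86.5
print(T[:3,3],r.sense()['contact_force'].round(3),r.sense()['tcp_rot'],T[:3,:3].T@(t-T[:3,3]))
E
```

```text
clock: 19.48
eef_pos: [532.7, -65.8, 90.9]
tcp_rot: [-1.575, 0.003, 1.322]
contact_force: [0.3, 0.0, -2.5]
opening: 0.128
[532.74025515 -65.8165327   90.902094  ] [ 0.255  0.05  -2.536] [-1.57509672  0.00283943  1.32201988] [ -0.23994192   4.45158492 -11.33637184]
```

```bash
python3 -m crank '[[0,0,0,0,0.1,-0.1,-1],[0,0,0,0,0.1,-0.1,-1],[0,0,0,0,0.1,-0.1,-1],[0,0,0,0,0.1,0,-1],[0,0,0,0,0.1,0,-1],[0,0,0,0,0.1,0,-1],[0,0,0,0,0.1,0,-1],[0,0,0,0,0.1,0,-1],[0,0,0,0,0.1,0,-1],[0,0,0,0,0.1,0,-1]]' 90
python3 - <<'E'
from h import *
T=tcp()
x=np.array([np.cos(-.25),np.sin(-.25),0]);t=np.array([565,-74.3,20])-22*x;t[2]=86.5
print(T[:3,3],r.sense()['contact_force'].round(3),r.sense()['tcp_rot'],T[:3,:3].T@(t-T[:3,3]),r.sense()['wrist_torque'])
E
```

```text
clock: 20.32
eef_pos: [536.3, -66.9, 86.4]
tcp_rot: [-1.575, 0.003, 1.322]
contact_force: [-4.2, -0.4, 12.2]
opening: 0.128
[536.28270267 -66.87363272  86.42094516] [-4.2   -0.373 12.193] [-1.57495302  0.00273829  1.32160547] [-0.09714207 -0.0469409  -7.66204416] [0.13449387 0.83355624 0.06980893]
```

The foot is down on the plate (12 N for a 1 mm command, z=86.4 as predicted). Next I slide it forward to the column.

```bash
python3 -m crank '[[0,0,0,0,0.05,-0.1,-1],[0,0,0,0,0.05,-0.1,-1],[0,0,0,0,0.05,-0.1,-1],[0,0,0,0,0.05,-0.1,-1],[0,0,0,0,0.05,-0.1,-1],[0,0,0,0,0.05,-0.1,-1],[0,0,0,0,0.05,-0.1,-1],[0,0,0,0,0.05,-0.1,-1],[0,0,0,0,0.05,-0.1,-1],[0,0,0,0,0.05,-0.1,-1]]' 90
python3 - <<'E'
from h import *
T=tcp()
x=np.array([np.cos(-.25),np.sin(-.25),0]);t=np.array([565,-74.3,20])-22*x;t[2]=86.5
print(T[:3,3],r.sense()['contact_force'].round(3),r.sense()['tcp_rot'],T[:3,:3].T@(t-T[:3,3]),r.sense()['wrist_torque'])
E
```

```text
clock: 21.15
eef_pos: [538.3, -67.4, 86.7]
tcp_rot: [-1.558, 0.003, 1.321]
contact_force: [-6.1, 0.4, 10.9]
opening: 0.128
[538.32191682 -67.35432009  86.71628943] [-6.07   0.372 10.866] [-1.55757259  0.00314264  1.32095442] [-0.12969188  0.14306348 -5.56947308] [ 0.37901151  1.17993969 -0.01633715]
```

```bash
python3 -m crank '[[-0.5,0,0,0,-0.15,0,-1],[-0.4,0,0,0,-0.05,0,-1],[0,0,0,0,0,0,-1],[0,0,0,0,0,-0.1,-1],[0,0,0,0,0,-0.1,-1],[0,0,0,0,0,-0.1,-1],[0,0,0,0,0,-0.1,-1],[0,0,0,0,0,0,-1],[0,0,0,0,0,0,-1],[0,0,0,0,0,0,-1]]' 90
python3 - <<'E'
from h import *
T=tcp()
x=np.array([np.cos(-.25),np.sin(-.25),0]);t=np.array([565,-74.3,20])-22*x;t[2]=86.5
print(T[:3,3],r.sense()['contact_force'].round(3),r.sense()['tcp_rot'],T[:3,:3].T@(t-T[:3,3]),r.sense()['wrist_torque'])
im=cams.grab_frame('wrist');cv2.imwrite('pics/w19.png',im)
cv2.imwrite('pics/s19.png',cv2.resize(cams.grab_frame('scene')[130:250,250:400],None,fx=5,fy=5,interpolation=cv2.INTER_CUBIC))
E
```

```text
clock: 21.98
eef_pos: [542.2, -68.4, 87.7]
tcp_rot: [-1.573, 0.003, 1.321]
contact_force: [-0.9, -0.5, -2.7]
opening: 0.128
[542.15197972 -68.36637544  87.6826625 ] [-0.931 -0.465 -2.722] [-1.57281902  0.00325798  1.32089975] [-0.09278433  1.18621653 -1.60332681] [0.05159233 0.0698847  0.01162812]
```

View pics/s19.png

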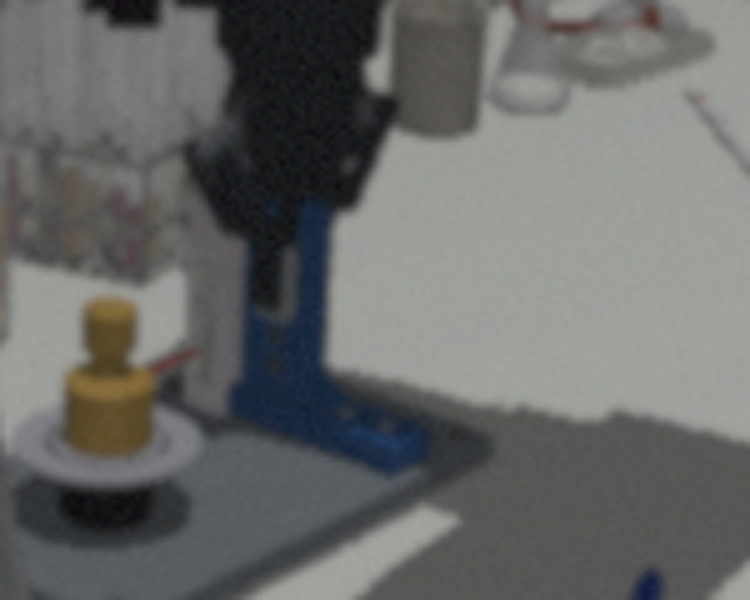

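View pics/w19.png

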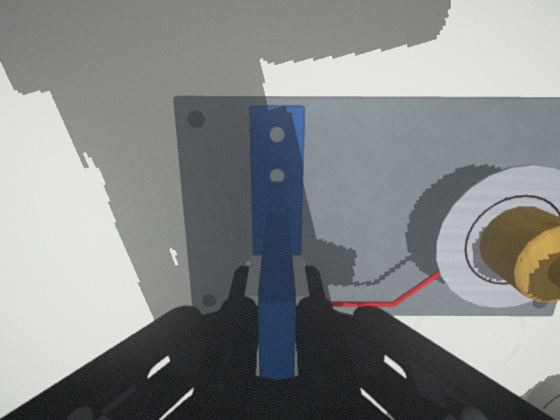

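```bash
python3 -m crank '[[0,0,0,0,0,-0.1,-1],[0,0,0,0,0,-0.1,-1],[0,0,0,0,0,-0.1,-1],[0,0,0,0,0,-0.1,-1],[0,0,0,0,0,-0.1,-1],[0,0,0,0,0,-0.1,-1],[0,0,0,0,0,-0.1,-1],[0,0,0,0,0,-0.1,-1],[0,0,0,0,0,-0.1,-1],[0,0,0,0,0,-0.1,-1]]' 90
python3 - <<'E'
from h import *
T=tcp()
print(T[:3,3],r.sense()['contact_force'].round(3),r.sense()['tcp_rot'],r.sense()['wrist_torque'])
E
```

```text
clock: 22.92
eef_pos: [541.5, -68.4, 86.8]
tcp_rot: [-1.551, 0.004, 1.32]
contact_force: [-6.3, 2.1, 2.9]
opening: 0.131
[541.50446704 -68.43940582  86.83039816] [-6.349  2.124  2.861] [-1.55117827  0.00433394  1.32049426] [ 0.21181548  0.56053456 -0.04066677]
```

```bash
python3 -m crank '[[-0.4,0,0,0,0,0,-1],[-0.4,0,0,0,0,0,-1],[-0.4,0,0,0,0,0,-1],[0,0,0,0,0.05,0,-1],[0,0,0,0,0.1,0,-1],[0,0,0,0,0.1,0,-1],[0,0,0,0,0.1,0,-1],[0,0,0,0,0.1,0,-1],[0,0,0,0,0.1,0,-1],[0,0,0,0,0.1,0,-1]]' 110
python3 - <<'E'
from h import *
T=tcp()
print(T[:3,3],r.sense()['contact_force'].round(3),r.sense()['tcp_rot'],r.sense()['wrist_torque'])
im=cams.grab_frame('wrist');cv2.imwrite('pics/w20.png',im)
a=cv2.imread('pics/w16.png')[95:260,235:320];b=im[95:260,235:320]
cv2.imwrite('pics/cmp.png',cv2.resize(np.hstack([a,b]),None,fx=3.5,fy=3.5,interpolation=cv2.INTER_CUBIC))
E
```

```text
clock: 23.75
eef_pos: [542.2, -68.6, 86.5]
tcp_rot: [-1.576, 0.004, 1.32]
contact_force: [-4.7, 0.6, 11.0]
opening: 0.13
[542.16260626 -68.58880464  86.47566669] [-4.738  0.606 10.987] [-1.5756392   0.00421526  1.32049186] [0.16558238 0.9476042  0.00279902]
```

View pics/cmp.png

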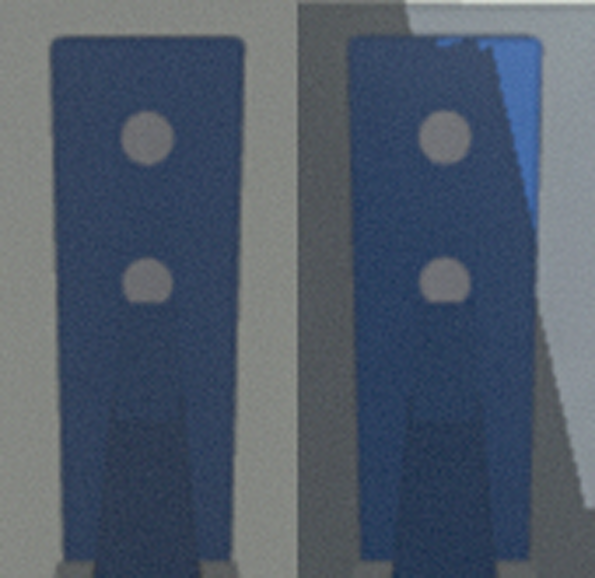

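View pics/w20.png

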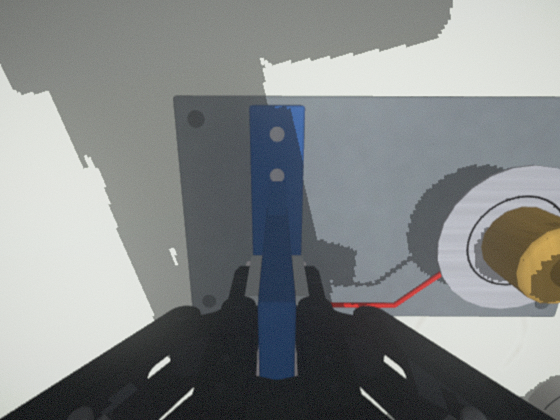

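```bash
python3 -m crank '[[0,0,0,0,-0.05,0,-1],[-0.1,0,0,0,0,-0.2,-1],[-0.2,0,0,0,0,-0.2,-1],[-0.2,0,0,0,0,-0.2,-1],[-0.2,0,0,0,0,-0.2,-1],[-0.2,0,0,0,0,-0.2,-1],[-0.2,0,0,0,0.05,-0.2,-1],[-0.2,0,0,0,0.1,-0.2,-1],[-0.2,0,0,0,0.1,-0.2,-1],[-0.2,0,0,0,0.1,-0.2,-1]]' 110
python3 - <<'E'
from h import *
T=tcp()
print(T[:3,3],r.sense()['contact_force'].round(3),r.sense()['tcp_rot'],r.sense()['wrist_torque'])
E
```

```text
clock: 24.63
eef_pos: [542.1, -68.7, 86.5]
tcp_rot: [-1.569, 0.006, 1.319]
contact_force: [-15.0, 3.5, 20.9]
opening: 0.125
[542.07491045 -68.73868769  86.45779304] [-15.046   3.478  20.865] [-1.56914726  0.00554452  1.31898754] [0.61936    1.80814738 0.00406162]
```

```bash
python3 -m crank '[[-0.3,-0.1,-0.1,0,0.05,-0.1,-1],[-0.3,0,-0.1,0,0.1,-0.15,-1],[-0.3,0,-0.1,0,0.1,-0.2,-1],[-0.4,0,-0.1,0,0.1,-0.25,-1],[-0.4,0,-0.1,0,0.1,-0.25,-1],[-0.4,0,-0.1,0,0.1,-0.25,-1],[-0.4,0,-0.1,0,0.1,-0.25,-1],[-0.4,0,-0.1,0,0.1,-0.25,-1],[-0.4,0,-0.1,0,0.1,-0.25,-1],[-0.4,0,-0.1,0,0.1,-0.25,-1]]' 110
python3 - <<'E'
from h import *
T=tcp()
print(T[:3,3],r.sense()['contact_force'].round(3),r.sense()['tcp_rot'],r.sense()['wrist_torque'])
im=cams.grab_frame('wrist');cv2.imwrite('pics/w21.png',im)
cv2.imwrite('pics/s21.png',cv2.resize(cams.grab_frame('scene')[130:250,250:400],None,fx=5,fy=5,interpolation=cv2.INTER_CUBIC))
E
```

```text
clock: 25.47
eef_pos: [542.3, -69.1, 86.4]
tcp_rot: [-1.591, -0.01, 1.321]
contact_force: [-14.3, 4.7, 23.8]
opening: 0.128
[542.323226   -69.0891725   86.39887073] [-14.313   4.708  23.785] [-1.59055048 -0.00983731  1.32080404] [0.26076923 3.02354095 0.02414979]
```

View pics/s21.png

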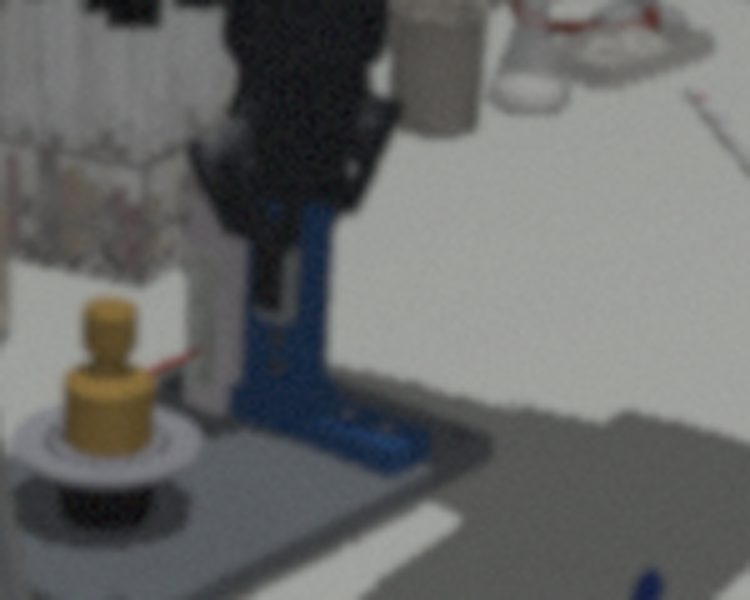

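View pics/w21.png

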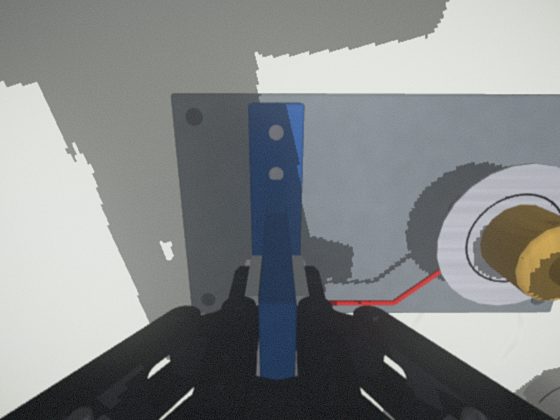

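The tool is over-rotated by about 1°, while the square looks flat. I'll straighten, unweight the foot and nudge forward, to be sure it is the column that stops it and not friction on the plate.

```bash
python3 -m crank '[[0.5,0,0.3,0,-0.1,0,-1],[0.4,0,0.3,0,-0.1,0,-1],[0,0,0,0,0,0,-1],[0,0,0,0,0,0,-1],[0,0,0,0,0,0,-1],[0,0,0,0,0,0,-1],[0,0,0,0,0,0,-1],[0,0,0,0,0,0,-1],[0,0,0,0,0,0,-1],[0,0,0,0,0,0,-1]]' 110
python3 -m crank '[[0,0,0,0,0,-0.1,-1],[0,0,0,0,0,-0.1,-1],[0,0,0,0,0,-0.1,-1],[0,0,0,0,0,-0.1,-1],[0,0,0,0,0,-0.1,-1],[0,0,0,0,0,-0.1,-1],[0,0,0,0,0,-0.1,-1],[0,0,0,0,0,-0.1,-1],[0,0,0,0,0,-0.1,-1],[0,0,0,0,0,-0.1,-1]]' 110
python3 - <<'E'
from h import *
T=tcp()
print(T[:3,3],r.sense()['contact_force'].round(3),r.sense()['tcp_rot'],r.sense()['wrist_torque'])
im=cams.grab_frame('wrist');cv2.imwrite('pics/w22.png',im)
a=cv2.imread('pics/w16.png')[95:260,235:320];b=im[95:260,235:320]
cv2.imwrite('pics/cmp2.png',cv2.resize(np.hstack([a,b]),None,fx=3.5,fy=3.5,interpolation=cv2.INTER_CUBIC))
E
```

```text
clock: 26.4
eef_pos: [541.9, -69.1, 87.8]
tcp_rot: [-1.573, 0.001, 1.321]
contact_force: [-1.3, 0.4, -2.1]
opening: 0.125
clock: 27.23
eef_pos: [541.2, -69.1, 86.9]
tcp_rot: [-1.551, 0.002, 1.32]
contact_force: [-6.3, 1.7, 3.8]
opening: 0.125
[541.22260255 -69.13341605  86.94234819] [-6.331  1.656  3.778] [-1.55144111  0.00214729  1.32023166] [0.17427228 0.61820883 0.00349274]
```

View pics/cmp2.png

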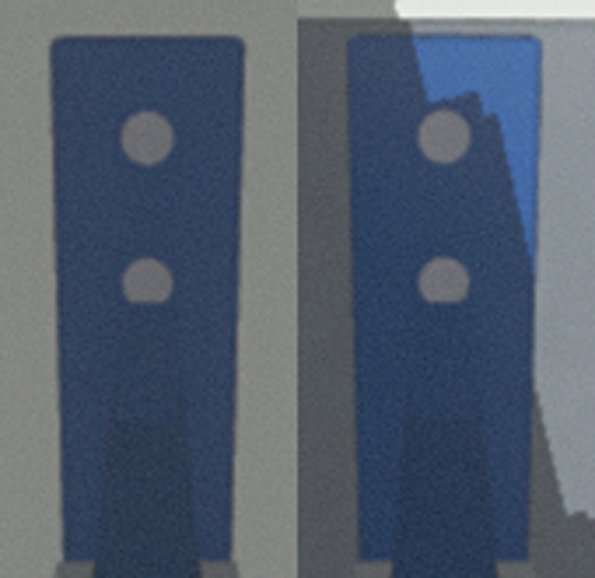

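```bash
python3 -m crank '[[-0.6,0,0,0,0,0,-1],[-0.6,0,0,0,0,0,-1],[-0.1,0,0,0,0,-0.05,-1],[-0.1,0,0,0,0.05,-0.05,-1],[-0.1,0,0,0,0.1,-0.1,-1],[-0.2,0,0,0,0.1,-0.15,-1],[-0.25,0,-0.02,0,0.1,-0.2,-1],[-0.25,0,-0.02,0,0.1,-0.2,-1],[-0.25,0,-0.02,0,0.1,-0.2,-1],[-0.25,0,-0.02,0,0.1,-0.2,-1]]' 110
python3 - <<'E'
from h import *
T=tcp()
print(T[:3,3],r.sense()['contact_force'].round(3),r.sense()['tcp_rot'],r.sense()['wrist_torque'])
im=cams.grab_frame('wrist');cv2.imwrite('pics/w23.png',im)
a=cv2.imread('pics/w16.png')[95:260,235:320];b=im[95:260,235:320]
cv2.imwrite('pics/cmp3.png',cv2.resize(np.hstack([a,b]),None,fx=3.5,fy=3.5,interpolation=cv2.INTER_CUBIC))
cv2.imwrite('pics/s23.png',cv2.resize(cams.grab_frame('scene')[130:250,250:400],None,fx=5,fy=5,interpolation=cv2.INTER_CUBIC))
E
```

```text
clock: 28.12
eef_pos: [542.0, -69.4, 86.4]
tcp_rot: [-1.579, 0.002, 1.32]
contact_force: [-14.6, 4.8, 20.8]
opening: 0.125
[542.04615826 -69.40681392  86.41489224] [-14.644   4.789  20.772] [-1.5788586   0.00158344  1.31990772] [0.51610475 2.18422236 0.01233168]
```

View pics/cmp3.png

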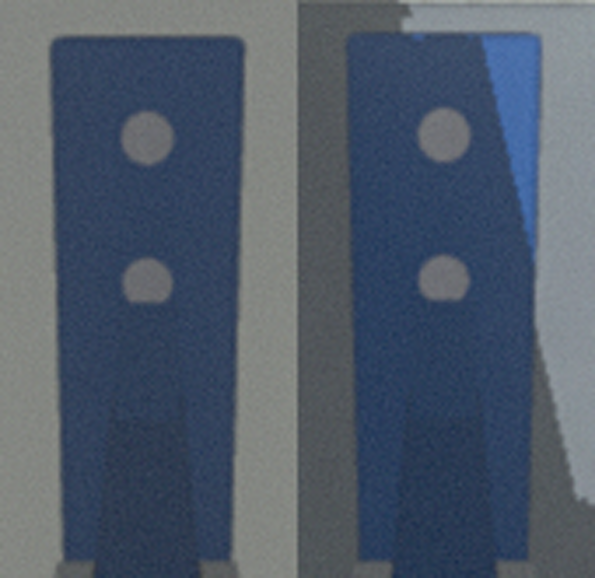

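View pics/s23.png

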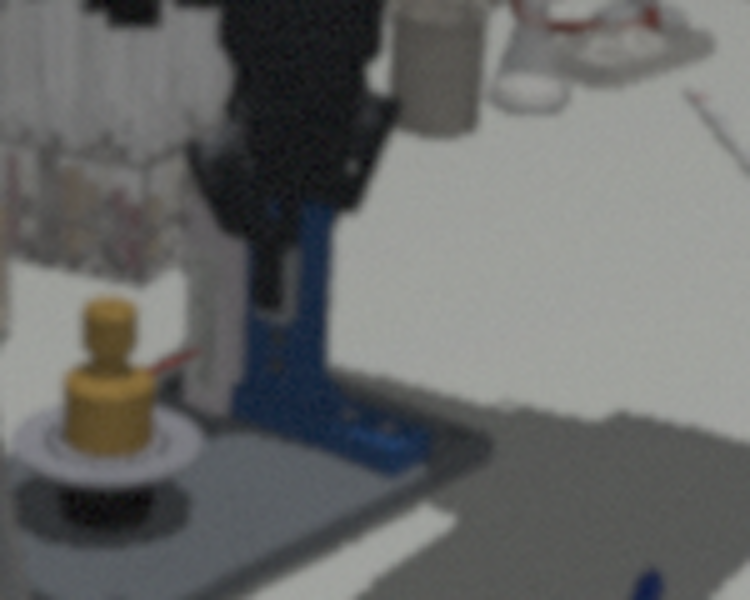

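```bash
python3 -m crank '[[0.1,0,0,0.05,0.05,-0.15,-1],[-0.1,0,0,0,0.05,-0.2,-1],[-0.2,0,0,0,0.05,-0.3,-1],[-0.25,0,0,0,0.06,-0.35,-1],[-0.25,0,0,0,0.06,-0.35,-1],[-0.25,0,0,0,0.06,-0.35,-1],[-0.25,0,0,0,0.06,-0.35,-1],[-0.25,0,0,0,0.06,-0.35,-1],[-0.25,0,0,0,0.06,-0.35,-1],[-0.25,0,0,0,0.06,-0.35,-1]]' 110
python3 - <<'E'
from h import *
T=tcp()
print(T[:3,3],r.sense()['contact_force'].round(3),r.sense()['tcp_rot'],r.sense()['wrist_torque'])
im=cams.grab_frame('wrist');cv2.imwrite('pics/w24.png',im)
a=cv2.imread('pics/w16.png')[95:260,235:320];b=im[95:260,235:320]
cv2.imwrite('pics/cmp4.png',cv2.resize(np.hstack([a,b]),None,fx=3.5,fy=3.5,interpolation=cv2.INTER_CUBIC))
E
```

```text
clock: 29.05
eef_pos: [541.8, -69.4, 86.3]
tcp_rot: [-1.552, 0.004, 1.319]
contact_force: [-19.3, 5.1, 21.6]
opening: 0.129
[541.83332392 -69.42699033  86.34256695] [-19.309   5.143  21.646] [-1.55209349  0.00427327  1.31859605] [ 0.57542844  2.04531902 -0.07376106]
```

View pics/cmp4.png

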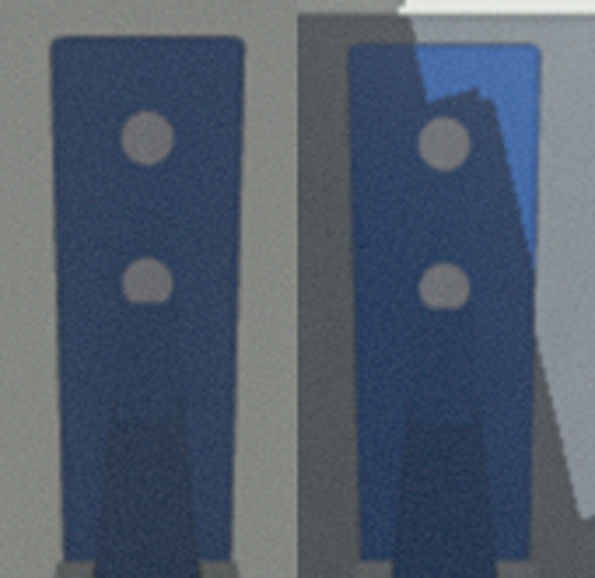

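```bash
python3 - <<'E'
from h import *
i=cams.camera_info('wrist');K=np.array(i['intrinsics']);V=np.linalg.inv(np.array(i['hand_eye']))
for d in(0,.0219,-.0048,-.0165):
    p=np.array([.7,50.1,76.5]);g=np.array([0,-8,0]) 
    q=Rn.from_rotvec([-d,0,0]).apply(p-g)+g
    print(d,proj((K,V),q).round(2))
    a=cv2.imread({0:'pics/w16.png',.0219:'pics/w24.png',-.0048:'pics/w23.png',-.0165:'pics/w21.png'}[d]).astype(int)
    # hole centroid
    m=a[125:145,268:287].min(2)>75
    ys,xs=np.nonzero(m);print('hole',xs.mean()+268,ys.mean()+125,m.sum())
    p=np.array([.7,50.1,62.5]);q=Rn.from_rotvec([-d,0,0]).apply(p-g)+g;print('pred hole',proj((K,V),q).round(2))
E
```

```text
0 [276.98 105.9 ]
hole 276.7055555555556 133.9388888888889 180
pred hole [276.94 132.95]
0.0219 [276.97 108.37]
hole 276.4640883977901 135.58563535911603 181
pred hole [276.94 135.11]
-0.0048 [276.98 105.36]
hole 276.3297297297297 133.03783783783783 185
pred hole [276.95 132.47]
-0.0165 [276.98 104.05]
hole 275.81151832460733 132.0157068062827 191
pred hole [276.95 131.33]
```

The foot-hole position shows the square keeping the same attitude in all of these presses while the tool tilts. So it is seated on plate and column. I'll finish with the tool near upright.

```bash
python3 -m crank '[[-0.5,-0.1,-0.1,0.03,0.05,-0.1,-1],[-0.5,0,-0.05,0,0.05,-0.15,-1],[-0.3,0,0,0,0.07,-0.2,-1],[-0.25,0,-0.02,0,0.08,-0.22,-1],[-0.25,0,-0.02,0,0.08,-0.22,-1],[-0.25,0,-0.02,0,0.08,-0.22,-1],[-0.25,0,-0.02,0,0.08,-0.22,-1],[-0.25,0,-0.02,0,0.08,-0.22,-1],[-0.25,0,-0.02,0,0.08,-0.22,-1],[-0.2,0,0,0,0.08,-0.22,-1]]' 110
python3 - <<'E'
from h import *
T=tcp()
s=r.sense();print(T[:3,3],s['contact_force'].round(3),s['tcp_rot'],s['wrist_torque'])
im=cams.grab_frame('wrist');cv2.imwrite('pics/w25.png',im)
a=im.astype(int);m=a[125:145,268:287].min(2)>75;ys,xs=np.nonzero(m);print('hole',xs.mean()+268,ys.mean()+125)
cv2.imwrite('pics/s25.png',cv2.resize(cams.grab_frame('scene')[130:300,140:400],None,fx=3,fy=3,interpolation=cv2.INTER_CUBIC))
s=r.sense();print(s['contact_force'].round(3),s['tcp_rot'],s['clock'])
E
```

```text
clock: 29.93
eef_pos: [541.9, -69.5, 86.3]
tcp_rot: [-1.565, 0.001, 1.32]
contact_force: [-13.1, 4.2, 19.5]
opening: 0.13
[541.92899789 -69.54864239  86.29603607] [-13.127   4.209  19.488] [-1.56504150e+00  1.49432270e-03  1.31993073e+00] [0.63640273 2.33156163 0.04163968]
hole 276.1808510638298 134.31382978723406
[-13.728   4.501  18.785] [-1.56503987e+00  1.50332173e-03  1.31989980e+00] 30.0333
```

View pics/w25.png

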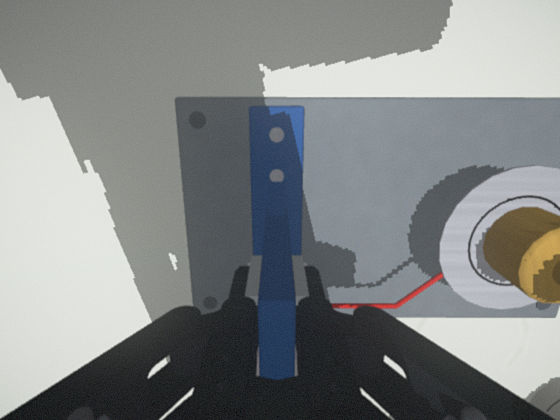

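View pics/s25.png

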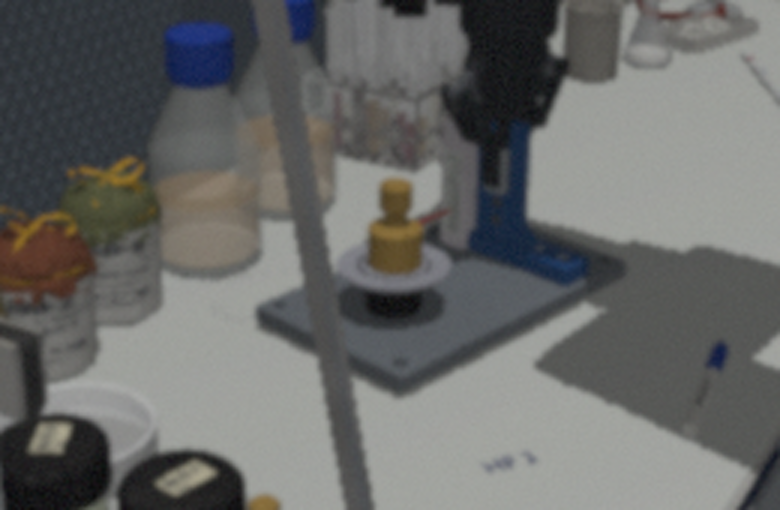

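```bash
python3 - <<'E'
from h import *
T=tcp();c=cam('wrist',T);x=np.array([np.cos(-.25),np.sin(-.25),0]);y=np.array([-x[1],x[0],0])
l=onz(c,249.5,106,36);rr=onz(c,304.5,106,36);e=(l+rr)/2
k=onz(c,175,97,20);k2=onz(c,350,97,20)
ring=onz(c,528,240,54)
print('foot end',e.round(1),'width',np.linalg.norm(l-rr).round(1),'to plate edge x',((e-k2)@x).round(1),'y from corner',((e-k)@y).round(1))
C=np.array([565,-74.3,20]);print('heel-C x,y',((e+100*x-C)@x).round(1),((e-C)@y).round(1))
print(r.sense()['contact_force'])
E
```

```text
foot end [467.8 -49.9  36. ] width 29.2 to plate edge x 4.7 y from corner 58.4
heel-C x,y -0.2 -0.4
[-13.72794094   4.50098538  18.78508644]
```

```bash
python3 - <<'E'
from rig import r,order
print(order.sign_off()); s=r.sense();print(s['clock'],s['contact_force'],s['opening'])
E
```

```text
the job is handed in; nothing more can be done
None
the job is handed in; nothing more can be done
```

The job is handed in at about 30 s of robot time, with the weight on the pan and the square still gripped in the corner; no verdict was reported.

- **Weight:** I placed the larger check weight on the pan. The wrist view showed it about 5 mm too far back, so I gripped it again and shifted it. It then looked centred in the ring to about 1 mm, carried by the sunken pan, with nothing touching it.
- **Square:** I pressed it into the corner at 110 N grip, with about 19 N down and 14 N forward on the wrist. Its heel measured within about 0.5 mm of the corner both forward and sideways.
- **Flask and dish:** neither was approached, and the forces show no sign of contact. I did not measure their positions again at the end.

**Checks that were less certain:**
- **Push against the column:** I could not measure the force on the column itself. Part of the forward push is friction under the foot. A nudge with the foot lifted clear of the plate was stopped at the same place, so I take it that the blade touches the column.
- **Tilt:** the tool ended about 0.5° off the angle at which it gripped the square. By the position of the hole in the foot, the square stays level to about 0.3°.
- **Foot to plate edge:** the foot's end measured 4.7 mm from the plate's front edge, where the top camera's plate measurements implied about 7.5 mm. I put that down to the roughly 2 mm calibration.

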